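# Load the sample chest and fold its lid stay

## Robot

A 7-joint arm with a two-finger parallel gripper is mounted at the origin on the work surface; the furniture and walls round the work are solid. World frame = base frame: x ahead of the robot, y to its left, z up, the work surface at z = 0. Lengths are in m, angles in rad, forces in N, time in s.
With the tool pointing down it reaches from about 0.4 to 0.85 m from the base axis. Payload 4.5 kg.
Tool frame: the origin (TCP) lies on the centre line of the jaws, within the pads' length; the fingertips stand r.tip_extent ahead of it and the grasp point (between the pads) is the TCP (r.tip_extent is the distance from the TCP to the fingertips, in m); z points along the fingers, y is the line along which they close (so a half turn about z gives the same grasp; the last joint's range is limited). The gripper opens to 88 mm and grips with 3 to 60 N. Pads are 18 mm wide; open, the fingers measure 123 mm over their backs; the gripper's body (75 mm by 187 mm) begins 45 mm behind the grasp point.
Start: joints at [1.219, 0.689, -0.195, 1.565, 0.157, 0.902, -0.215], TCP at [0.235, -0.579, 0.258] pointing down, gripper open.
Joint ranges: [-3.01, 3.01], [-0.46, 2.08], [-1.47, 1.51], [0.13, 2.56], [-1, 4.14], [0.04, 2.09], [-2.66, 2.66]. Speed limits (rad/s): [2.57, 2.57, 3.14, 3.14, 3.14, 3.14, 3.14].

## Interface

Orientations are given as a unit quaternion [x, y, z, w].
In Python, from plant import sensors, vision, finish_job, r gives the robot as it stands. The module is installed in compiled form; this text tells all that it offers.
- The arm moves only by the tool step_arm, never from a script. Its argument "steps" is a list of rows, each a list of 2 entries, a list of its own where there are three numbers: the shift along the tool's x, y, z in cm, then the turn, a rotation vector about the tool's x, y, z in degrees. A call has 1 to 12 rows; each row shifts and turns the commanded pose from where the row before left it, along the tool's axes as they then stand; what a row does not reach is not made up. A row lasts 1/8 s, in which the tool goes at most 62.5 mm and 10.7 degrees, less where a joint would pass 70% of its speed; a pose out of reach is approached as far as the arm can. A call with a gripper value outside its range is refused whole. "claw" is the opening, from -1 (shut) to 1 (fully open), set as the call begins (left out, the last holds). The fingers move at their own pace and stop on an object; "grip_force" is the grip in N (left out, the last holds). Time passes only in rows, so rows that do not move let the fingers close. It gives the time, the measured TCP pose, the force, the opening and the grip force at its end, in the units of the state.
- sensors.get_state(): the state, without advancing time (a new reading comes with each control period).
- vision.snapshot(name): name is "scene" or "top" or "wrist"; returns a dict with "img" (400x640x3 uint8, red, green, blue), "fx", "fy", "cx", "cy" (pixels), "position" and "rotation" of the camera in the world. Camera axes: x right, y down, z forward; pixel columns grow to the right and rows downward; lengths in m; the calibration is good to about 2 mm. A picture is of the moment at which its call begins. There is no depth.
- finish_job(): hands the job in; it is judged then, once.
The state is a dict: "clock": time; "q": joint angles; "qd": joint speeds; "joint_torque": joint torques, N m; "tool_pos": TCP position; "eef_rot": TCP orientation; "contact_force": force on the tool from outside, world axes, zero at the start; "moment": the same for the moment, N m; "opening": opening from 0.0 (shut) to 1.0 (fully open); "finger_force": force on a finger pad.
Only numpy, scipy, OpenCV 4.12 (cv2) and the standard library are available. Lean on these libraries where they do the work, as an engineer would, in place of code of your own. Each camera call takes 0.05 s, during which the arm holds its last target. There are 200 camera calls.

## Task

Put the small jar with the blue lid into the sample chest, upright on the round green pad: raise the chest's lid by its bar until the folding stay locks straight and carries it, set the jar in without dropping it, then pull the stay's red knee knob to break the joint and lower the lid gently by its bar until it is fully shut. Do not strain the stay's bracket by forcing the lid past its lock or down against the locked stay, never let the lid drop, and leave the other things where they are.

Things in the scene. Friction and masses are not known exactly. Their poses are not given: they have to be found in the camera images.
- chest: white chest fixed to the table, 210 deep, 170 wide, 90 mm high, walls and floor 6 mm, origin under its middle; its blue lid (10 mm thick, about 0.6 kg, varies) is hinged along the back rim. A folding stay of two 93 mm links stands inside at the side wall at +y, from a bracket on the wall to a lug on the lid. Axes: z up, -x to the chest's front
- lid_hinge (a point): centre of the hinge line of the lid, at the chest's back rim, 90 mm above the table. Axes as the chest's, they do not turn with the lid: y along the hinge line, -x from the hinge to the chest's front
- lid_bar (a point): centre of the lid's steel bar handle, 12 mm thick and 90 mm long, parallel to the hinge line and 248 mm from it, 38 mm in front of the lid's front edge (free gap 32 mm) on two arms at its ends; 96 mm above the table with the lid shut, 330 to 340 mm with the lid up. Axes turn with the lid: y along the bar, -x away from the hinge
- lid (a joint): opening of the lid in rad: 0 shut, grows as it rises. Raising takes about 4 N at the bar, 2 N when nearly up. The stay gets straight and stops the lid hard somewhere from 1.38 to 1.7, different each time: feel for it (the pull at the bar jumps by over 5 N within 2 mm). Hinge friction (0.35 N m) carries the lid only while it is steeper than about 1.1; below that it falls if not held
- stay_knee (a joint): angle at the stay's knee in rad: about 0 folded (lid shut), 2.77 straight (the lid cannot rise further), 2.85 to 3.0 locked over centre. A weak spring carries the knee from straight into its lock by itself once the lid has been pulled up to the stop and is let go; the lid then sinks by about 1 degree onto the locked stay
- knee_knob (a point): centre of the red knob at the knee, 14 mm thick, 30 mm long, parallel to the hinge line. Locked, it is 40 mm above the rim and 55 mm in front of the upright lid: fingers fit on both sides, the gripper leaning to the front by about 30 deg. About 3 N toward the front (-x) breaks the stay; after 60 mm (rising 12 mm) the lid is about 0.25 rad lower and stays there; after only 30 mm it may snap back
- stay_anchor (a joint): strain of the stay's bracket in m: 0 unloaded, up or down to 0.001 allowed (58 N in the stay, about 16 N at the lid bar against the straight or locked stay)
- pad (a point): centre of the green round pad, 70 mm across, flat on the chest's floor, 6 mm above the table; 140 mm from the hinge line, 25 mm from the chest's middle on the side away from the stay
- jar_centre (a point): centre (half-way up) of the small white jar with a blue screw lid, 43 mm across, 46 mm high, 50 g, standing upright on the table
- other_jar: a larger white jar with an orange lid, 58 mm across, 52 mm high, origin at its foot; leave it alone
- petri: petri dish, 69 mm across, 15 mm high, origin at its foot; leave it alone
- marker: black whiteboard marker, 135 mm long, lying on the table; leave it alone

How it is judged:
On the way, in this order (a step that is already met when the one before it is completed fails the run):
1. the lid is up and the stay's knee has locked over centre (value of joint stay_knee above 2.83 rad and value of joint lid above 1.2 rad), for 0.2 s.
2. the jar stands on the pad in the chest, let go, under the locked lid (horizontal distance between jar_centre and pad below 0.02 m and z of jar_centre in the frame of pad below 0.03 m and angle between jar_centre's own z axis and vertical below 0.1 rad and contact force between the fingers and jar below 0.1 N and value of joint stay_knee above 2.83 rad), for 0.2 s.
3. the stay is broken while the lid is still up (value of joint stay_knee below 2.6 rad and value of joint lid above 0.8 rad), for 0.1 s.
At the end, for the whole second after the job is handed in: the lid is shut (within 0.03 rad) and the jar stands upright (within 0.1 rad) and still on the chest's floor, its centre within 20 mm of the pad's centre (value of joint lid below 0.03 rad and horizontal distance between jar_centre and pad below 0.02 m and z of jar_centre in the frame of pad below 0.03 m and angle between jar_centre's own z axis and vertical below 0.1 rad and linear speed of jar below 0.02 m/s); the robot touches nothing.
It fails at once if the stay's bracket is strained by more than 1 mm (value of joint stay_anchor above 0.001 m or value of joint stay_anchor below -0.001 m).
It fails at once if the lid drops (closes faster than 2 rad/s) (velocity of joint lid below -2 rad/s).
It fails at once if a bystander is moved by more than 20 mm (distance of any of other_jar, petri, marker from where it was at the start of the episode above 0.02 m).
It fails at once if the jar is dropped (falls free of the fingers at over 0.7 m/s) (contact force between the fingers and jar below 0.1 N and linear speed of jar above 0.7 m/s).
It also fails if it takes over 72 s, if anything falls off the work surface, if the arm or the gripper's body presses on something with over 40 N, if the wrist force passes 120 N, or if a joint passes its speed limit or range.

## Working session

There is one attempt and no reset: what is moved stays moved. The work goes in short steps, Python scripts to look and compute and a tool call to move; the robot and the scene stay as the last step left them, time stands still between calls to the robot, and variables do not carry over. Pictures are saved under pics/ and viewed, at most 10 in all, crops included, and the job is handed in when it is done.

Besides the shell and the picture viewer there is one more tool, called after "Emit:" by a JSON object that holds its "fn" and its "kwargs". step_arm: Moves the arm, as the interface text tells. Its arguments: {"type":"object","properties":{"steps":{"type":"array"},"claw":{"type":"number"},"grip_force":{"type":"number"}},"required":["steps"]}

```bash
mkdir -p pics; python3 - <<'E'
from plant import sensors, vision, r
import cv2,pickle,numpy as np
s=sensors.get_state();print({k:np.round(v,3).tolist() for k,v in s.items()},r.tip_extent)
for n in("scene","top"):
    d=vision.snapshot(n);pickle.dump(d,open(n+".pkl","wb"));cv2.imwrite(f"pics/{n}0.png",d["img"][:,:,::-1])
    print(n,d["fx"],d["fy"],d["cx"],d["cy"],np.round(d["position"],4),np.round(d["rotation"],4).tolist())
E
```

```text
{'clock': 0.0, 'q': [1.219, 0.69, -0.195, 1.566, 0.157, 0.902, -0.215], 'qd': [0.002, -0.001, 0.002, -0.001, 0.0, 0.001, -0.001], 'joint_torque': [0.0, -52.755, -1.267, -15.343, -0.053, 0.007, 0.0], 'tool_pos': [0.235, -0.579, 0.257], 'eef_rot': [0.981, 0.192, -0.0, -0.001], 'contact_force': [-0.137, 0.032, 0.346], 'moment': [-0.001, 0.0, 0.049], 'finger_force': 0.0, 'opening': 1.001} 0.019
scene 520.5186724123712 520.5186724123712 312.73123530276246 197.54277237754357 [-0.5569  0.1431  1.1102] [-0.6188, 0.6979, -0.2678, 0.2416]
top 404.1962226873762 404.1962226873762 317.3555251874234 194.71814093225225 [0.141  0.034  1.3306] [-0.6664, 0.7377, -0.0787, 0.0741]
```

View pics/scene0.png

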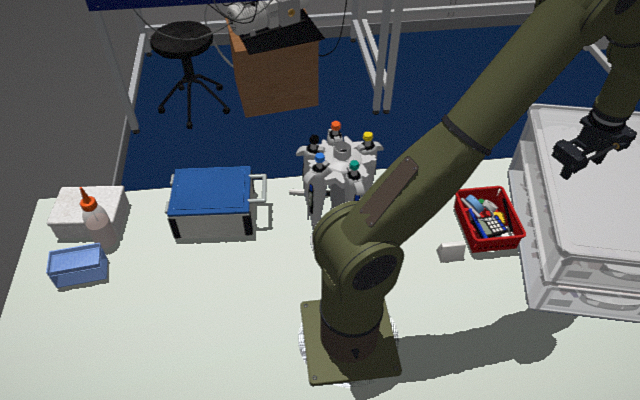

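View pics/top0.png

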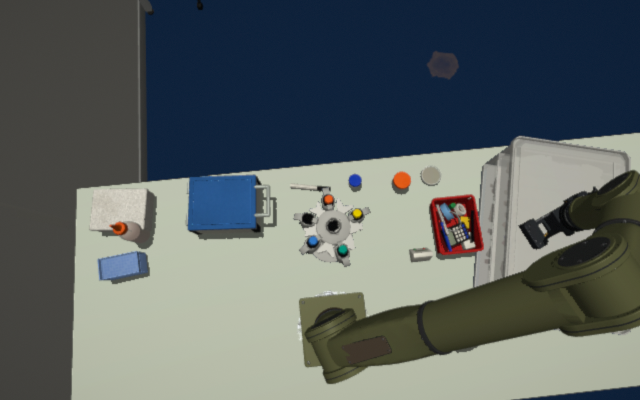

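The scene view shows the chest at about (212,203) with its bar at (260,190). The top view shows the lid at (225,203), the bar at (267,200), the blue jar at (355,181), the orange jar at (402,180), the petri dish at (430,176) and the marker at (310,187).

```bash
cat > h.py <<'E'
import numpy as np,cv2,pickle
from scipy.spatial.transform import Rotation as R
def Rm(q): return R.from_quat(q).as_matrix() if np.size(q)==4 else np.array(q)
def ray(d,u,v):
    return np.array(d["position"]),Rm(d["rotation"])@np.array([(u-d["cx"])/d["fx"],(v-d["cy"])/d["fy"],1])
def plane(d,uv,z):
    o,w=ray(d,*uv);return o+w*(z-o[2])/w[2]
def tri(d1,a,d2,b):
    o1,w1=ray(d1,*a);o2,w2=ray(d2,*b);w1/=np.linalg.norm(w1);w2/=np.linalg.norm(w2)
    t=np.linalg.lstsq(np.c_[w1,-w2],o2-o1,rcond=None)[0]
    p,q=o1+w1*t[0],o2+w2*t[1];return (p+q)/2,np.linalg.norm(p-q)
def proj(d,p):
    c=Rm(d["rotation"]).T@(np.array(p)-d["position"]);return c[0]/c[2]*d["fx"]+d["cx"],c[1]/c[2]*d["fy"]+d["cy"]
def mask(d,lo,hi,box):
    h=cv2.cvtColor(d["img"],cv2.COLOR_RGB2HSV);m=cv2.inRange(h,lo,hi);k=np.zeros_like(m);u0,v0,u1,v1=box;k[v0:v1,u0:u1]=m[v0:v1,u0:u1];return k
def blob(m):
    n,l,s,c=cv2.connectedComponentsWithStats(m);i=1+np.argmax(s[1:,4]);return c[i],s[i],(l==i).astype(np.uint8)
E
python3 - <<'E'
from h import *
t=pickle.load(open("top.pkl","rb"));s=pickle.load(open("scene.pkl","rb"))
for d,box,z in((t,(180,165,272,240),.1),(s,(160,160,256,215),.1)):
    c,st,m=blob(mask(d,(100,80,40),(125,255,255),box));r=cv2.minAreaRect(cv2.findNonZero(m))
    q=cv2.boxPoints(r);P=np.array([plane(d,p,z) for p in q]);print("lid",c,st,P.round(3).tolist(),[np.linalg.norm(P[i]-P[i-1]).round(3) for i in range(4)])
    hull=cv2.approxPolyDP(cv2.convexHull(cv2.findNonZero(m)),4,True)[:,0];print(hull.tolist(),[plane(d,p,z).round(3)[:2].tolist() for p in hull])
c,st,m=blob(mask(t,(105,80,40),(130,255,255),(340,170,370,195)));print("jar",c,st,plane(t,c,.046))
c,st,m=blob(mask(t,(0,120,80),(15,255,255),(390,165,415,195)));print("oj",c,plane(t,c,.052))
print("petri",plane(t,(430,176),.015),"marker",plane(t,(291,186),.01),plane(t,(329,189),.01))
i=t["img"];a=cv2.resize(i[165:245,180:370],None,fx=4,fy=4,interpolation=2)
j=s["img"];b=cv2.resize(j[155:250,160:350],None,fx=4,fy=4,interpolation=2)[:280]
cv2.imwrite("pics/c1.png",np.vstack([a,b])[:,:,::-1])
E
```

```text
lid [220.80271327 196.67670729] [ 180  165   92   66 4349] [[0.551, 0.436, 0.1], [0.522, 0.149, 0.1], [0.315, 0.164, 0.1], [0.344, 0.442, 0.1]] [np.float64(0.208), np.float64(0.289), np.float64(0.207), np.float64(0.279)]
[[271, 165], [255, 228], [188, 229], [180, 165]] [[0.522, 0.149], [0.327, 0.213], [0.344, 0.417], [0.551, 0.436]]
lid [207.51630087 185.75261027] [ 160  160   96   55 4693] [[0.551, 0.451, 0.1], [0.517, 0.185, 0.1], [0.318, 0.194, 0.1], [0.347, 0.435, 0.1]] [np.float64(0.204), np.float64(0.268), np.float64(0.2), np.float64(0.243)]
[[255, 160], [248, 212], [167, 213], [160, 160]] [[0.517, 0.185], [0.327, 0.211], [0.349, 0.418], [0.551, 0.451]]
jar [354.59541985 180.11450382] [349 174  12  13 131] [ 0.45913743 -0.11525914  0.046     ]
oj [401.60833333 180.05833333] [ 0.44219362 -0.26706848  0.052     ]
petri [ 0.45512353 -0.37270956  0.015     ] marker [0.46959022 0.09564187 0.01      ] [ 0.44626314 -0.0303334   0.01      ]
```

View pics/c1.png

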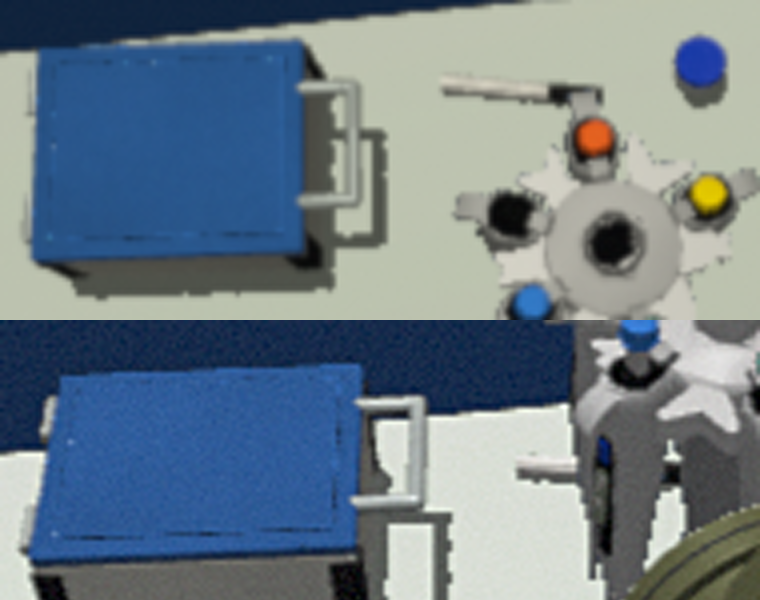

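The crop shows the top-view lid corners at about (189.5,177), (255.8,175), (255.8,228) and (188,230.5). The bar runs from (268,185.5) to (268,216.5). A fixed carousel stands at about (330,225), beside the jar and marker.

```bash
cat >> h.py <<'E'
def frame(): return pickle.load(open("frame.pkl","rb"))
E
python3 - <<'E'
from h import *
t=pickle.load(open("top.pkl","rb"));s=pickle.load(open("scene.pkl","rb"))
T=lambda x,y:(x/4+180-.4,y/4+165-.4); S=lambda x,y:(x/4+160-.4,(y-320)/4+155-.4)
print("top lid",[plane(t,T(*p),.1).round(3).tolist() for p in((38,48),(303,40),(303,252),(33,262))])
print("sc lid",[plane(s,S(*p),.1).round(3).tolist() for p in((62,377),(361,366),(355,550),(33,558))])
print("bar top",[plane(t,T(*p),.096).round(3).tolist() for p in((353,84),(353,204))],"sc",[plane(s,S(*p),.096).round(3).tolist() for p in((419,400),(419,504))])
# carousel vial caps: pair top/scene
for n,a,b in(("orange",T(594,137),(336,127)),("yellow",T(710,195),(368,136)),("blue",(312,241),(320,160)),("teal",(343,251),(355,166)),("hub",(333,226),(342,148)),("black",(307.5,218),(314,141))):
    p,e=tri(t,a,s,b);print(n,p.round(3),e.round(4))
E
```

```text
top lid [[0.51, 0.408, 0.1], [0.496, 0.2, 0.1], [0.328, 0.212, 0.1], [0.341, 0.418, 0.1]]
sc lid [[0.509, 0.406, 0.1], [0.495, 0.201, 0.1], [0.326, 0.211, 0.1], [0.345, 0.415, 0.1]]
bar top [[0.457, 0.164, 0.096], [0.362, 0.171, 0.096]] sc [[0.46, 0.162, 0.096], [0.364, 0.168, 0.096]]
orange [ 0.344 -0.011  0.344] 0.003
yellow [ 0.3   -0.077  0.348] 0.001
blue [0.244 0.039 0.342] 0.0039
teal [ 0.212 -0.032  0.346] 0.0015
hub [ 0.275 -0.015  0.341] 0.0013
black [0.301 0.045 0.346] 0.0033
```

```bash
cat >> h.py <<'E'
U=np.array([.067,.998,0]);U/=np.linalg.norm(U);Z=np.array([0,0,1.]);H=np.array([.427,.4135,.09]);RB=.2481
def tool(th): # degrees of lean: z = down + toward hinge
    a=np.radians(th);z=U*np.sin(a)-Z*np.cos(a);x=np.array([U[1],-U[0],0]);return np.c_[x,np.cross(z,x),z]
def bar(phi): a=phi+.0242;return H+RB*(-np.cos(a)*U+np.sin(a)*Z)
def rows(p0,R0,wps):
    # wps: (pos,R,n)
    for p,Rt,n in wps:
        w=R.from_matrix(R0.T@Rt).as_rotvec()/n;d=(np.array(p)-p0)/n
        print("--",np.round(p,3))
        for k in range(n):
            print([np.round(R0.T@d*100,2).tolist(),np.round(np.degrees(w),1).tolist()])
            R0=R0@R.from_rotvec(w).as_matrix()
        p0=np.array(p)
def cur():
    from plant import sensors
    s=sensors.get_state();open("log.txt","a").write(repr((list(s["q"]),list(s["tool_pos"]),list(s["eef_rot"])))+"\n")
    return s,np.array(s["tool_pos"]),Rm(s["eef_rot"])
E
python3 - <<'E'
from h import *
s,p,Q=cur();b=bar(0);print(b)
rows(p,Q,[((.46,-.30,.48),tool(0),8),((.47,.06,.48),tool(0),7),(b-tool(15)[:,2]*.09,tool(15),6)])
E
```

```text
[0.41038626 0.16602969 0.09600343]
-- [ 0.46 -0.3   0.48]
[[3.92, -2.17, -2.78], [-0.0, 0.0, 3.2]]
[[3.79, -2.39, -2.78], [-0.0, 0.0, 3.2]]
[[3.65, -2.6, -2.78], [-0.0, 0.0, 3.2]]
[[3.49, -2.8, -2.78], [-0.0, 0.0, 3.2]]
[[3.33, -2.99, -2.79], [-0.0, 0.0, 3.2]]
[[3.16, -3.18, -2.79], [-0.0, 0.0, 3.2]]
[[2.97, -3.35, -2.79], [-0.0, 0.0, 3.2]]
[[2.78, -3.51, -2.79], [-0.0, 0.0, 3.2]]
-- [0.47 0.06 0.48]
[[-0.2, -5.14, -0.0], [-0.0, -0.0, 0.0]]
[[-0.2, -5.14, -0.0], [-0.0, -0.0, 0.0]]
[[-0.2, -5.14, -0.0], [-0.0, -0.0, 0.0]]
[[-0.2, -5.14, -0.0], [-0.0, -0.0, 0.0]]
[[-0.2, -5.14, -0.0], [-0.0, -0.0, 0.0]]
[[-0.2, -5.14, -0.0], [-0.0, -0.0, 0.0]]
[[-0.2, -5.14, -0.0], [-0.0, -0.0, 0.0]]
-- [0.409 0.143 0.183]
[[-1.11, -1.31, 4.95], [2.5, 0.0, 0.0]]
[[-1.11, -1.09, 5.0], [2.5, 0.0, 0.0]]
[[-1.11, -0.87, 5.05], [2.5, 0.0, 0.0]]
[[-1.11, -0.65, 5.08], [2.5, 0.0, 0.0]]
[[-1.11, -0.43, 5.1], [2.5, 0.0, 0.0]]
[[-1.11, -0.21, 5.12], [2.5, 0.0, 0.0]]
```

Emit:
{"fn": "step_arm", "kwargs": {"steps": [[[3.9, -2.2, -2.8], [0, 0, 3.2]], [[3.8, -2.4, -2.8], [0, 0, 3.2]], [[3.7, -2.6, -2.8], [0, 0, 3.2]], [[3.5, -2.8, -2.8], [0, 0, 3.2]], [[3.3, -3.0, -2.8], [0, 0, 3.2]], [[3.2, -3.2, -2.8], [0, 0, 3.2]], [[3.0, -3.4, -2.8], [0, 0, 3.2]], [[2.8, -3.5, -2.8], [0, 0, 3.2]], [[-0.2, -3.0, 0], [0, 0, 0]]], "claw": -0.45, "grip_force": 10}}

```text
clock: 1.23
tool_pos: [0.463, -0.2663, 0.4831]
eef_rot: [1.0, -0.029, 0.002, 0.0]
contact_force: [-0.5, 0.3, -1.1]
opening: 0.273
finger_force: 0.0
```

Emit:
{"fn": "step_arm", "kwargs": {"steps": [[[-0.2, -5.1, 0], [0, 0, 0]], [[-0.2, -5.1, 0], [0, 0, 0]], [[-0.2, -5.1, 0], [0, 0, 0]], [[-0.2, -5.1, 0], [0, 0, 0]], [[-0.2, -5.1, 0], [0, 0, 0]], [[-0.2, -5.1, 0], [0, 0, 0]], [[0, 0, 0], [0, 0, 0]], [[0, 0, 0], [0, 0, 0]]]}}

```text
clock: 2.22
tool_pos: [0.4668, 0.037, 0.4814]
eef_rot: [1.0, -0.031, -0.0, 0.001]
contact_force: [0.1, -0.5, -0.3]
opening: 0.276
finger_force: 0.0
```

```bash
python3 - <<'E'
from h import *
from plant import vision
s,p,Q=cur();print(s["clock"],p,Q.round(3).tolist(),np.round(s["q"],3),s["opening"])
for l in open("log.txt"):
    q,pp,_=eval(l);print(np.round(q,3))
rows(p,Q,[(bar(0)-tool(15)[:,2]*.09,tool(15),7)])
d=vision.snapshot("scene");cv2.imwrite("pics/s1.png",d["img"][:,:,::-1])
E
```

```text
2.225 [0.46681107 0.03695305 0.48140627] [[0.998, -0.061, -0.001], [-0.061, -0.998, -0.001], [-0.001, 0.001, -1.0]] [ 0.012  0.255 -0.259  1.624  0.069  1.272 -1.891] 0.27602873899209424
[ 1.219  0.69  -0.195  1.566  0.157  0.903 -0.215]
[ 0.012  0.255 -0.259  1.624  0.069  1.272 -1.891]
-- [0.409 0.143 0.183]
[[-0.92, -1.46, 4.26], [2.2, 0.0, 0.0]]
[[-0.92, -1.3, 4.31], [2.2, 0.0, 0.0]]
[[-0.92, -1.14, 4.36], [2.2, 0.0, 0.0]]
[[-0.92, -0.97, 4.4], [2.2, 0.0, 0.0]]
[[-0.92, -0.81, 4.43], [2.2, 0.0, 0.0]]
[[-0.93, -0.64, 4.46], [2.2, 0.0, 0.0]]
[[-0.93, -0.47, 4.48], [2.2, 0.0, 0.0]]
```

View pics/s1.png

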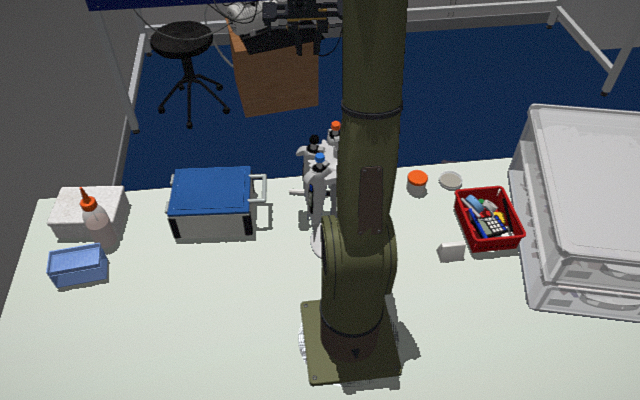

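The view shows the forearm high over the carousel, the chest and bar in clear view at (260,188), and nothing disturbed. The last joint is heading for its limit, so I'll use the half-turned grasp.

Emit:
{"fn": "step_arm", "kwargs": {"steps": [[[0, 0, 0.4], [0, 0, -10.6]], [[0, 0, 0.4], [0, 0, -10.6]], [[0, 0, 0.4], [0, 0, -10.6]], [[0, 0, 0.4], [0, 0, -10.6]], [[0, 0, 0.4], [0, 0, -10.6]], [[0, 0, 0.4], [0, 0, -10.6]], [[0, 0, 0.4], [0, 0, -10.6]], [[0, 0, 0.4], [0, 0, -10.6]], [[0, 0, 0.4], [0, 0, -10.6]], [[0, 0, 0.4], [0, 0, -10.6]], [[0, 0, 0.4], [0, 0, -10.6]], [[0, 0, 0.4], [0, 0, -10.6]]]}}

```text
clock: 3.78
tool_pos: [0.467, 0.0357, 0.4334]
eef_rot: [0.471, 0.882, -0.001, 0.0]
contact_force: [0.1, -0.2, -0.5]
opening: 0.278
finger_force: 0.0
```

Emit:
{"fn": "step_arm", "kwargs": {"steps": [[[0, 0, 0.4], [0, 0, -10.6]], [[0, 0, 0.4], [0, 0, -10.6]], [[0, 0, 0.4], [0, 0, -10.6]], [[0, 0, 0.4], [0, 0, -10.6]], [[0, 0, 0.4], [0, 0, -10.4]], [[0, 0, 0], [0, 0, 0]]]}}

```text
clock: 4.53
tool_pos: [0.467, 0.0359, 0.4132]
eef_rot: [0.033, 0.999, -0.0, -0.001]
contact_force: [-0.0, -1.1, 0.1]
opening: 0.276
finger_force: 0.0
```

```bash
sed -i 's/x=np.array(\[U\[1\],-U\[0\],0\])/x=np.array([-U[1],U[0],0])/' h.py; python3 - <<'E'
from h import *
s,p,Q=cur();print(s["clock"],p,Q.round(3).tolist(),np.round(s["q"],3),s["opening"])
rows(p,Q,[(bar(0)-tool(15)[:,2]*.09,tool(15),6)])
E
```

```text
4.525 [0.46698216 0.03586772 0.41316955] [[-0.998, 0.066, -0.001], [0.066, 0.998, -0.0], [0.001, -0.001, -1.0]] [ 0.465  0.41  -0.951  1.748  0.36   1.171  0.914] 0.2755478240547867
-- [0.409 0.143 0.183]
[[1.08, 1.72, 3.84], [-2.5, -0.0, 0.0]]
[[1.08, 1.55, 3.91], [-2.5, -0.0, 0.0]]
[[1.08, 1.37, 3.97], [-2.5, -0.0, 0.0]]
[[1.08, 1.2, 4.03], [-2.5, -0.0, 0.0]]
[[1.08, 1.02, 4.08], [-2.5, -0.0, 0.0]]
[[1.09, 0.84, 4.12], [-2.5, -0.0, 0.0]]
```

Emit:
{"fn": "step_arm", "kwargs": {"steps": [[[1.1, 1.7, 3.8], [-2.5, 0, 0]], [[1.1, 1.6, 3.9], [-2.5, 0, 0]], [[1.1, 1.4, 4.0], [-2.5, 0, 0]], [[1.1, 1.2, 4.0], [-2.5, 0, 0]], [[1.1, 1.0, 4.1], [-2.5, 0, 0]], [[1.1, 0.8, 4.1], [-2.5, 0, 0]], [[0, 0, 0], [0, 0, 0]]]}}

```text
clock: 5.4
tool_pos: [0.4059, 0.1434, 0.1822]
eef_rot: [0.031, 0.991, 0.129, 0.002]
contact_force: [0.6, -0.4, 0.2]
opening: 0.277
finger_force: 0.0
```

```bash
python3 - <<'E'
from h import *
from plant import vision
s,p,Q=cur();print(s["clock"],p,np.round(s["q"],3),s["contact_force"])
rows(p,Q,[(bar(0),tool(15),4)])
d=vision.snapshot("wrist");pickle.dump(d,open("w.pkl","wb"))
print(proj(d,bar(0)),proj(d,p),[proj(d,bar(0)+k*tool(0)[:,0]) for k in(-.04,.04)])
e=vision.snapshot("scene")
cv2.imwrite("pics/w2.png",np.hstack([cv2.resize(d["img"],(480,300)),cv2.resize(e["img"][60:300,150:390],(300,300))])[:,:,::-1])
E
```

```text
5.4 [0.40590751 0.14336528 0.18221862] [ 0.156  0.665 -0.679  2.265  0.658  0.27   0.488] [ 0.61785666 -0.39818185  0.17512456]
-- [0.41  0.166 0.096]
[[-0.09, 0.0, 2.23], [-0.1, -0.1, 0.0]]
[[-0.08, 0.0, 2.23], [-0.1, -0.1, 0.0]]
[[-0.08, -0.0, 2.23], [-0.1, -0.1, 0.0]]
[[-0.08, -0.0, 2.23], [-0.1, -0.1, 0.0]]
(np.float64(316.0078119754214), np.float64(216.44247717870886)) (np.float64(315.52008240028977), np.float64(269.2527789576181)) [(np.float64(315.9166704398598), np.float64(260.06938745182947)), (np.float64(316.10830954435585), np.float64(168.33709475839618))]
```

View pics/w2.png

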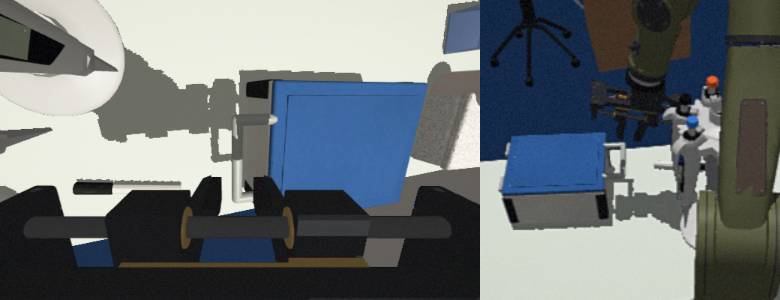

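The wrist view shows the bar at resized column 238 (317 in full image, predicted 316), between the open fingers, with clear space below. Next I lower onto the bar.

Emit:
{"fn": "step_arm", "kwargs": {"steps": [[[-0.1, 0, 2.2], [0, 0, 0]], [[-0.1, 0, 2.2], [0, 0, 0]], [[-0.1, 0, 2.2], [0, 0, 0]], [[-0.1, 0, 2.2], [0, 0, 0]], [[0, 0, 0], [0, 0, 0]]]}}

```text
clock: 6.12
tool_pos: [0.4095, 0.1611, 0.1125]
eef_rot: [0.029, 0.992, 0.126, -0.004]
contact_force: [0.3, -0.2, -0.5]
opening: 0.28
finger_force: 0.0
```

```bash
python3 - <<'E'
from h import *
s,p,Q=cur();print(s["clock"],p,bar(0),np.round(s["q"],3),s["contact_force"],Q[:,2])
E
```

```text
6.125 [0.40951352 0.1611442  0.11252174] [0.41038626 0.16602969 0.09600343] [-0.028  0.791 -0.461  2.287  1.229  0.089 -0.06 ] [ 0.30027079 -0.17530807 -0.49166219] [-0.00122472  0.25084456 -0.96802661]
```

Emit:
{"fn": "step_arm", "kwargs": {"steps": [[[0, 0, -0.3], [0, 9, 0]], [[0, 0, 0], [0, 9, 0]], [[0, 0, 0], [0, 0, 0]]]}}

```text
clock: 6.5
tool_pos: [0.4149, 0.1595, 0.0967]
eef_rot: [0.023, 0.989, 0.115, -0.095]
contact_force: [0.1, -0.6, 0.0]
opening: 0.272
finger_force: 0.0
```

```bash
python3 - <<'E'
from h import *
s,p,Q=cur();print(s["clock"],p,bar(0),np.round(s["q"],3),s["contact_force"],Q.round(3).tolist())
print("to bar, tool cm",(Q.T@(bar(0)-p)*100).round(2))
Rt=R.from_matrix(tool(12))*R.from_euler("y",18,degrees=True)
rows(p,Q,[(bar(0)-Rt.as_matrix()[:,2]*.004,Rt.as_matrix(),3)])
E
```

```text
6.5 [0.41490004 0.15946409 0.09670613] [0.41038626 0.16602969 0.09600343] [ 0.227  0.976 -0.879  2.107  0.865  0.543  0.32 ] [ 0.1491409  -0.56414384  0.04515008] [[-0.981, 0.067, -0.182], [0.024, 0.973, 0.231], [0.192, 0.222, -0.956]]
to bar, tool cm [0.44 0.59 0.3 ]
-- [0.412 0.165 0.1  ]
[[0.13, 0.2, -0.03], [0.3, 2.2, 0.0]]
[[0.13, 0.2, -0.03], [0.3, 2.2, 0.0]]
[[0.14, 0.2, -0.02], [0.3, 2.2, 0.0]]
```

Emit:
{"fn": "step_arm", "kwargs": {"steps": [[[0.2, 0.25, 0], [0, 0, 0]], [[0.2, 0.25, 0], [0, 0, 0]], [[0, 0, 0], [0, 0, 0]]]}}

```text
clock: 6.88
tool_pos: [0.408, 0.1648, 0.0987]
eef_rot: [0.018, 0.989, 0.112, -0.095]
contact_force: [0.6, -0.1, 0.7]
opening: 0.274
finger_force: 0.0
```

Emit:
{"fn": "step_arm", "kwargs": {"steps": [[[0, 0, 0], [0, 0, 0]], [[0, 0, 0], [0, 0, 0]], [[0, 0, 0], [0, 0, 0]]], "claw": -1, "grip_force": 10}}

```text
clock: 7.25
tool_pos: [0.4086, 0.165, 0.0983]
eef_rot: [0.019, 0.989, 0.113, -0.095]
contact_force: [-1.0, 1.3, 1.7]
opening: 0.129
finger_force: 10.0
```

```bash
python3 - <<'E'
from h import *
s,p,Q=cur();print(s["clock"],p,bar(0),np.round(s["q"],3),s["contact_force"],Q.round(3).tolist(),s["opening"]*88)
print("to bar, tool cm",(Q.T@(bar(0)-p)*100).round(2))
o=Q.T@(p-bar(0))  # TCP offset from bar in tool, kept
th0=np.degrees(np.arctan2(Q[:,2]@U,-Q[2,2]));ty0=np.degrees(np.arcsin(Q[0,2]*-1));print(th0,ty0)
W=[]
for f in np.arange(.07,1.36,.07):
    k=f/1.3;Rt=tool(th0*(1-min(k,1)))@R.from_euler("y",12*max(0,1-2*k),degrees=True).as_matrix()
    W.append((bar(f)+Rt@np.array([0,o[1]*0,o[2]]),Rt,1))
rows(p,Q,W)
E
```

```text
7.25 [0.40857625 0.16502051 0.09827214] [0.41038626 0.16602969 0.09600343] [ 0.21   0.969 -0.877  2.118  0.869  0.536  0.303] [-1.04730503  1.34253907  1.66263499] [[-0.981, 0.059, -0.184], [0.016, 0.974, 0.227], [0.193, 0.219, -0.956]] 11.310734697572554
to bar, tool cm [-0.22  0.06  0.21]
12.602501725316609 10.624963973505917
-- [0.411 0.167 0.115]
[[0.11, 0.54, -1.64], [0.7, -0.8, 0.5]]
-- [0.411 0.169 0.133]
[[0.31, 0.58, -1.61], [0.7, -1.3, 0.1]]
-- [0.411 0.172 0.15 ]
[[0.27, 0.67, -1.58], [0.7, -1.3, 0.1]]
-- [0.411 0.177 0.166]
[[0.23, 0.76, -1.55], [0.7, -1.3, 0.1]]
-- [0.412 0.183 0.183]
[[0.18, 0.85, -1.5], [0.7, -1.3, 0.1]]
-- [0.412 0.19  0.199]
[[0.15, 0.94, -1.45], [0.7, -1.3, 0.1]]
-- [0.413 0.198 0.214]
[[0.11, 1.02, -1.4], [0.7, -1.3, 0.0]]
-- [0.413 0.207 0.229]
[[0.07, 1.1, -1.34], [0.7, -1.3, 0.0]]
-- [0.414 0.217 0.243]
[[0.04, 1.18, -1.28], [0.7, -1.3, 0.0]]
-- [0.415 0.228 0.256]
[[0.01, 1.25, -1.21], [0.7, -0.4, 0.0]]
-- [0.415 0.24  0.269]
[[0.0, 1.32, -1.13], [0.7, 0.0, 0.0]]
-- [0.416 0.253 0.281]
[[-0.0, 1.38, -1.05], [0.7, 0.0, -0.0]]
-- [0.417 0.266 0.292]
[[-0.0, 1.44, -0.97], [0.7, -0.0, 0.0]]
-- [0.418 0.281 0.301]
[[0.0, 1.5, -0.89], [0.7, 0.0, -0.0]]
-- [0.419 0.295 0.31 ]
[[-0.0, 1.54, -0.8], [0.7, -0.0, -0.0]]
-- [0.42  0.311 0.318]
[[0.0, 1.59, -0.71], [0.7, 0.0, 0.0]]
-- [0.421 0.327 0.325]
[[0.0, 1.63, -0.61], [0.7, -0.0, 0.0]]
-- [0.422 0.344 0.33 ]
[[-0.0, 1.66, -0.52], [0.7, 0.0, 0.0]]
-- [0.423 0.36  0.334]
[[0.0, 1.69, -0.42], [0.4, -0.0, -0.0]]
```

Emit:
{"fn": "step_arm", "kwargs": {"steps": [[[0.1, 0.5, -1.6], [0.7, -1, 0.3]], [[0.3, 0.6, -1.6], [0.7, -1.3, 0.1]], [[0.3, 0.7, -1.6], [0.7, -1.3, 0.1]], [[0.2, 0.8, -1.5], [0.7, -1.3, 0.1]], [[0.2, 0.8, -1.5], [0.7, -1.3, 0.1]], [[0.1, 0.9, -1.5], [0.7, -1.3, 0]], [[0.1, 1.0, -1.4], [0.7, -1.3, 0]], [[0.1, 1.1, -1.3], [0.7, -1.3, 0]]], "grip_force": 20}}

```text
clock: 8.25
tool_pos: [0.4118, 0.2044, 0.2281]
eef_rot: [0.03, 0.998, 0.058, -0.01]
contact_force: [-2.3, -5.1, -1.3]
opening: 0.126
finger_force: 20.1
```

```bash
cat > lift.py <<'E'
from h import *
import sys
s,p,Q=cur();c=p+Q[:,2]*.002-H
f=np.arctan2(c[2],-c@U)-.0242;print(s["clock"],p,"phi",f,"rad",np.hypot(c[2],c@U),"along",c@tool(0)[:,0],np.round(s["q"],2),"F",np.round(s["contact_force"],1),s["opening"]*88)
th0=np.degrees(np.arctan2(Q[:,2]@U,-Q[2,2]));print("th",th0)
end,dn=float(sys.argv[1]),int(sys.argv[2]);W=[]
for k in range(1,dn+1):
    g=f+(end-f)*k/dn;Rt=tool(max(0,th0-k*.7))@R.from_euler("y",max(0,np.degrees(np.arcsin(-Q[0,2]))-1.3*k),degrees=True).as_matrix()
    W.append((bar(g)-Rt[:,2]*.002,Rt,1))
rows(p,Q,W)
E
python3 lift.py 1.3 11
```

```text
8.25 [0.41178485 0.20442293 0.22810209] phi 0.5522061691159851 rad 0.24974777269773388 along 0.0012241226477184412 [ 0.11  0.68 -0.97  2.09  0.73  0.69  0.2 ] F [-2.3 -5.1 -1.3] 11.075362677167986
th 6.647458813691997
-- [0.414 0.215 0.241]
[[-0.1, 1.25, -1.16], [0.7, -1.4, 0.3]]
-- [0.414 0.226 0.254]
[[0.0, 1.19, -1.2], [0.7, 0.0, -0.0]]
-- [0.415 0.237 0.267]
[[-0.0, 1.26, -1.13], [0.7, 0.0, -0.0]]
-- [0.416 0.25  0.278]
[[0.0, 1.32, -1.06], [0.7, -0.0, 0.0]]
-- [0.417 0.263 0.289]
[[0.0, 1.37, -0.98], [0.7, -0.0, 0.0]]
-- [0.418 0.276 0.299]
[[-0.0, 1.43, -0.9], [0.7, -0.0, 0.0]]
-- [0.419 0.291 0.307]
[[-0.0, 1.47, -0.82], [0.7, -0.0, -0.0]]
-- [0.42  0.306 0.315]
[[0.0, 1.52, -0.74], [0.7, -0.0, -0.0]]
-- [0.421 0.321 0.322]
[[-0.0, 1.56, -0.65], [0.7, 0.0, 0.0]]
-- [0.422 0.337 0.328]
[[0.0, 1.59, -0.57], [0.3, 0.0, -0.0]]
-- [0.423 0.353 0.333]
[[-0.0, 1.62, -0.47], [-0.0, 0.0, -0.0]]
```

Emit:
{"fn": "step_arm", "kwargs": {"steps": [[[-0.1, 1.2, -1.2], [0.7, -0.6, 0.2]], [[0, 1.2, -1.2], [0.7, 0, 0]], [[0, 1.3, -1.1], [0.7, 0, 0]], [[0, 1.3, -1.1], [0.7, 0, 0]], [[0, 1.4, -1.0], [0.7, 0, 0]], [[0, 1.4, -0.9], [0.7, 0, 0]], [[0, 1.5, -0.8], [0.7, 0, 0]], [[0, 1.5, -0.7], [0.7, 0, 0]], [[0, 1.5, -0.6], [0.7, 0, 0]], [[0, 1.5, -0.5], [0.3, 0, 0]]]}}

```text
clock: 9.5
tool_pos: [0.4222, 0.3371, 0.3292]
eef_rot: [0.031, 0.999, 0.003, -0.006]
contact_force: [-4.7, -2.9, 3.3]
opening: 0.127
finger_force: 20.0
```

```bash
python3 lift.py 1.36 4; python3 - <<'E'
from h import *
from plant import vision
d=vision.snapshot("scene");pickle.dump(d,open("s3.pkl","wb"))
e=vision.snapshot("top")
cv2.imwrite("pics/s3.png",np.hstack([cv2.resize(d["img"][60:240,130:310],(400,400),interpolation=2),cv2.resize(e["img"][120:240,170:290],(400,400),interpolation=2)])[:,:,::-1])
E
```

```text
9.5 [0.42222587 0.33707555 0.32919544] phi 1.2343731591844405 rad 0.2492459095238199 along -0.0003309753404281852 [-0.18  0.64 -0.99  1.7   0.57  1.12  0.17] F [-4.7 -2.9  3.3] 11.161668853693195
th 0.29984330666692927
-- [0.422 0.345 0.33 ]
[[0.03, 0.78, -0.11], [0.3, -0.7, 0.2]]
-- [0.423 0.352 0.332]
[[0.0, 0.75, -0.2], [-0.0, -0.0, 0.0]]
-- [0.423 0.36  0.334]
[[-0.0, 0.76, -0.18], [0.0, 0.0, 0.0]]
-- [0.424 0.368 0.336]
[[-0.0, 0.76, -0.16], [0.0, -0.0, 0.0]]
```

View pics/s3.png

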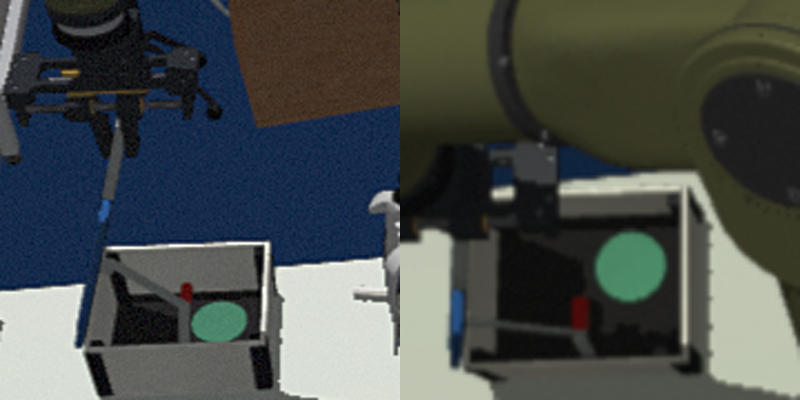

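The left half shows the stay still clearly bent (lug at (105,258), knee at (187,300), bracket at (183,340)). The right half shows the green pad at (631,266). I raise to about 1.35, then feel for the stop.

Emit:
{"fn": "step_arm", "kwargs": {"steps": [[[0, 0.6, -0.1], [0, 0, 0]], [[0, 0.6, -0.15], [0, 0, 0]], [[0, 0.6, -0.15], [0, 0, 0]], [[0, 0.6, -0.15], [0, 0, 0]], [[0, 0.4, -0.1], [0, 0, 0]], [[0, 0, 0], [0, 0, 0]]], "grip_force": 12}}

```text
clock: 10.35
tool_pos: [0.4243, 0.3659, 0.3356]
eef_rot: [0.031, 0.999, 0.005, -0.006]
contact_force: [-5.2, -1.2, 5.7]
opening: 0.129
finger_force: 11.8
```

```bash
python3 lift.py 1.7 12; python3 - <<'E'
from h import *
from plant import vision
d=vision.snapshot("scene");pickle.dump(d,open("s4.pkl","wb"))
e=pickle.load(open("s3.pkl","rb"))
print("pad est",H-.14*U+.025*np.array([U[1],-U[0],0]))
f=lambda d:cv2.resize(d["img"][150:230,160:260],(500,400),interpolation=2)[:, :400]
cv2.imwrite("pics/s4.png",np.hstack([f(e),f(d)])[:,:,::-1])
E
```

```text
10.35 [0.42425419 0.36590881 0.33564773] phi 1.353467529588332 rad 0.24826356819139123 along -0.00042289309811732484 [-0.24  0.66 -0.98  1.64  0.57  1.16  0.15] F [-5.2 -1.2  5.7] 11.319890088257301
th 0.5410593818533883
-- [0.424 0.373 0.337]
[[0.04, 0.71, -0.1], [0.5, -0.7, 0.3]]
-- [0.425 0.38  0.338]
[[-0.0, 0.71, -0.11], [0.0, -0.0, 0.0]]
-- [0.425 0.387 0.339]
[[0.0, 0.71, -0.09], [0.0, -0.0, 0.0]]
-- [0.426 0.394 0.339]
[[0.0, 0.71, -0.07], [0.0, 0.0, 0.0]]
-- [0.426 0.401 0.34 ]
[[0.0, 0.72, -0.05], [0.0, 0.0, 0.0]]
-- [0.427 0.409 0.34 ]
[[-0.0, 0.72, -0.02], [0.0, 0.0, 0.0]]
-- [0.427 0.416 0.34 ]
[[-0.0, 0.72, -0.0], [0.0, 0.0, 0.0]]
-- [0.428 0.423 0.34 ]
[[0.0, 0.72, 0.02], [0.0, 0.0, 0.0]]
-- [0.428 0.43  0.34 ]
[[0.0, 0.72, 0.04], [0.0, 0.0, 0.0]]
-- [0.429 0.437 0.339]
[[-0.0, 0.71, 0.06], [0.0, 0.0, 0.0]]
-- [0.429 0.444 0.338]
[[0.0, 0.71, 0.08], [0.0, 0.0, 0.0]]
-- [0.43  0.451 0.337]
[[-0.0, 0.71, 0.1], [0.0, 0.0, 0.0]]
pad est [0.44256616 0.27213984 0.09      ]
```

View pics/s4.png

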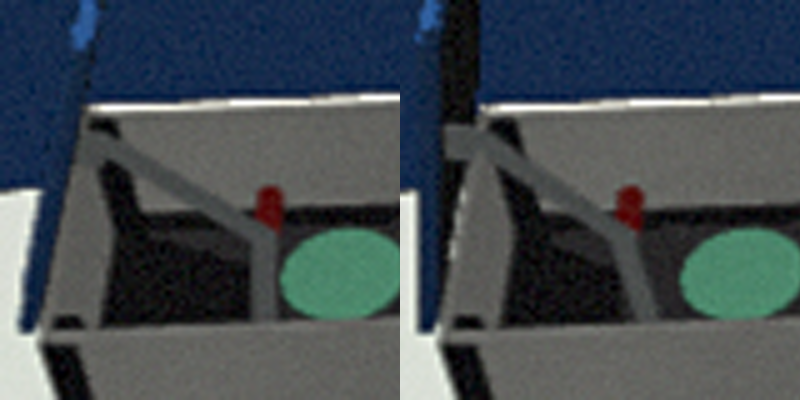

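The crops compare the stay at 1.23 and 1.35 rad. The lug moves from (95,140) to (458,140) in the composite and the knee from (262,240) to (622,240), so the stay is still bent.

```bash
python3 - <<'E'
from h import *
d=pickle.load(open("s3.pkl","rb"));C=np.array([-U[1],U[0],0])
def onp(uv,off):
    o,w=ray(d,*uv);t=((H+off*C-o)@C)/(w@C);p=o+w*t-H;return np.array([-p@U,p[2]])
for off in(.06,.07):
    l1,k1,l2,k2=[onp((160+x/5,150+y/5),off) for x,y in((95,140),(262,238),(55,140),(222,238))]
    print(off,"lug",l1.round(3),l2.round(3),"knee",k1.round(3),k2.round(3),"link",np.linalg.norm(l1-k1).round(3),np.linalg.norm(l2-k2).round(3))
    # low link direction in pics gives bracket: px (262,320) and (255,315 -> right pic 648)
    b1,b2=onp((160+262/5,150+320/5),off),onp((160+248/5,150+318/5),off)
    for k,b in((k1,b1),(k2,b2)):
        u=(b-k)/np.linalg.norm(b-k);B=k+.093*u
        l=l1 if k is k1 else l2;ph=1.234 if k is k1 else 1.353
        L,al=np.hypot(*l),np.arctan2(l[1],l[0])-ph
        D,be=np.hypot(*B),np.arctan2(B[1],B[0]);ca=(L*L+D*D-.186**2)/(2*L*D)
        print(" bracket",B.round(3),"chord",np.linalg.norm(l-B).round(3),"L",L.round(3),"stop phi",np.arccos(np.clip(ca,-1,1))+be-al)
E
```

```text
0.06 lug [0.05  0.116] [0.031 0.117] knee [0.12  0.041] [0.1   0.042] link 0.103 0.102
 bracket [ 0.106 -0.051] chord 0.176 L 0.127 stop phi 1.3501474912058073
 bracket [ 0.105 -0.051] chord 0.184 L 0.121 stop phi 1.3842213462632265
0.07 lug [0.053 0.126] [0.034 0.127] knee [0.122 0.052] [0.103 0.053] link 0.102 0.101
 bracket [ 0.109 -0.04 ] chord 0.175 L 0.137 stop phi 1.3541336820467051
 bracket [ 0.108 -0.04 ] chord 0.183 L 0.132 stop phi 1.3947137311630147
```

Emit:
{"fn": "step_arm", "kwargs": {"steps": [[[0, 0.3, -0.05], [0, 0, 0]], [[0, 0.15, 0], [0, 0, 0]]]}}

```text
clock: 10.65
tool_pos: [0.4245, 0.3699, 0.3362]
eef_rot: [0.031, 0.999, 0.004, -0.006]
contact_force: [-4.9, -2.5, 8.4]
opening: 0.128
finger_force: 11.6
```

Emit:
{"fn": "step_arm", "kwargs": {"steps": [[[0.05, 0.3, -0.2], [0, 0, 0]], [[0, 0.3, -0.1], [0, 0, 0]], [[0, 0.3, -0.05], [0, 0, 0]], [[0, 0.3, -0.05], [0, 0, 0]], [[0, 0.2, 0], [0, 0, 0]]]}}

```text
clock: 11.28
tool_pos: [0.4256, 0.3831, 0.3384]
eef_rot: [0.032, 0.999, 0.003, -0.007]
contact_force: [-4.8, -0.9, 0.1]
opening: 0.122
finger_force: 11.9
```

```bash
python3 lift.py 1.6 2; python3 - <<'E'
from h import *
from plant import vision
d=vision.snapshot("scene");pickle.dump(d,open("s5.pkl","wb"))
cv2.imwrite("pics/s5.png",cv2.resize(d["img"][140:225,150:250],(600,510),interpolation=2)[:,:,::-1])
E
```

```text
11.275 [0.4255683  0.38313887 0.33842104] phi 1.4239453075612567 rad 0.2482864491580303 along -0.000577689029823921 [-0.27  0.68 -0.97  1.59  0.57  1.19  0.14] F [-4.8 -0.9  0.1] 10.724565811611853
th 0.35947128255730837
-- [0.426 0.405 0.34 ]
[[0.05, 2.18, -0.14], [0.4, -0.8, 0.2]]
-- [0.428 0.427 0.34 ]
[[0.0, 2.18, 0.02], [0.0, -0.0, -0.0]]
```

View pics/s5.png

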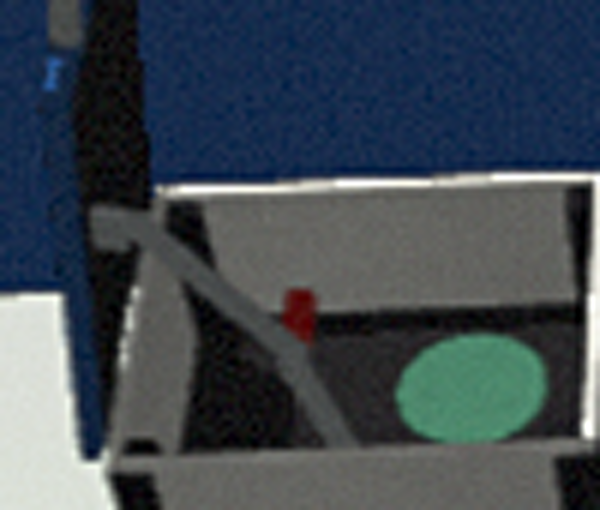

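The crop shows the stay about 24° from straight (lug (145,220), knee (295,345), lower link to (345,445)). Extrapolating, the stop should be near 1.46 rad, so I go in small steps from here.

Emit:
{"fn": "step_arm", "kwargs": {"steps": [[[0, 0.2, -0.05], [0, 0, 0]], [[0, 0.2, 0], [0, 0, 0]]]}}

```text
clock: 11.58
tool_pos: [0.4259, 0.3869, 0.3388]
eef_rot: [0.032, 0.999, 0.003, -0.007]
contact_force: [-4.9, -1.1, -1.4]
opening: 0.128
finger_force: 11.9
```

Emit:
{"fn": "step_arm", "kwargs": {"steps": [[[0, 0.15, 0], [0, 0, 0]], [[0, 0.05, 0], [0, 0, 0]]]}}

```text
clock: 11.82
tool_pos: [0.4261, 0.3893, 0.339]
eef_rot: [0.032, 0.999, 0.004, -0.007]
contact_force: [-4.6, 0.8, -1.3]
opening: 0.128
finger_force: 11.9
```

Emit:
{"fn": "step_arm", "kwargs": {"steps": [[[0, 0.15, 0], [0, 0, 0]], [[0, 0.1, 0], [0, 0, 0]]]}}

```text
clock: 12.08
tool_pos: [0.4262, 0.3906, 0.339]
eef_rot: [0.032, 0.999, 0.002, -0.007]
contact_force: [-5.7, -3.6, 2.8]
opening: 0.128
finger_force: 11.8
```

```bash
cat > knob.py <<'E'
from h import *
from plant import vision
s,p,Q=cur();d=vision.snapshot("scene")
h=cv2.cvtColor(d["img"],cv2.COLOR_RGB2HSV);m=cv2.bitwise_or(cv2.inRange(h,(0,150,60),(6,255,255)),cv2.inRange(h,(172,150,60),(180,255,255)));k=np.zeros_like(m);k[140:215,150:262]=m[140:215,150:262]
c,st,_=blob(k);print(s["clock"],p.round(4),np.round(s["contact_force"],1),"knob",c.round(1),st)
E
python3 knob.py
```

```text
12.075 [0.4262 0.3906 0.339 ] [-5.7 -3.6  2.8] knob [192.2 194.1] [190 191   5   8  31]
```

Emit:
{"fn": "step_arm", "kwargs": {"steps": [[[0, 0.1, 0], [0, 0, 0]], [[0, 0.05, 0], [0, 0, 0]]]}}

```text
clock: 12.38
tool_pos: [0.4262, 0.3915, 0.3391]
eef_rot: [0.032, 0.999, 0.002, -0.007]
contact_force: [-6.3, -5.6, 1.9]
opening: 0.126
finger_force: 11.7
```

```bash
python3 knob.py
```

```text
12.375 [0.4262 0.3915 0.3391] [-6.3 -5.6  1.9] knob [192.5 193.7] [190 190   6   9  32]
```

The knob has stopped moving and the pull has jumped by about 6 N, so this is the stop. Letting go.

Emit:
{"fn": "step_arm", "kwargs": {"steps": [[[0, 0, 0], [0, 0, 0]], [[0, 0, 0], [0, 0, 0]], [[0, 0, 0], [0, 0, 0]], [[0, 0, 0], [0, 0, 0]]], "claw": -0.3}}

```text
clock: 12.92
tool_pos: [0.4271, 0.3928, 0.3391]
eef_rot: [0.032, 0.999, 0.004, -0.006]
contact_force: [-0.5, -0.4, 0.9]
opening: 0.352
finger_force: 0.0
```

```bash
python3 knob.py
```

```text
12.925 [0.4271 0.3928 0.3391] [-0.5 -0.4  0.9] knob [191.3 194.4] [189 191   5   9  32]
```

Emit:
{"fn": "step_arm", "kwargs": {"steps": [[[0, 0, -2.5], [0, 0, 0]], [[0, 0, -4], [0, 0, 0]], [[0, 0, -5], [0, 0, 0]], [[0, -1, -4], [0, 0, 0]], [[0, 0, 0], [0, 0, 0]]]}}

```text
clock: 13.6
tool_pos: [0.4282, 0.3827, 0.4972]
eef_rot: [0.032, 0.999, 0.006, -0.004]
contact_force: [-0.2, -0.0, -0.2]
opening: 0.351
finger_force: 0.0
```

```bash
python3 knob.py; cat > kin.py <<'E'
from h import *
from scipy.optimize import least_squares
import itertools
D=[eval(l,{"np":np,"array":np.array}) for l in open("log.txt")]
q=np.array([d[0] for d in D]);P=np.array([d[1] for d in D]);Qr=[R.from_quat(d[2]) for d in D]
def ori(q,sg):
    A=[R.identity()]
    for i,(a,s) in enumerate(zip("zyzyzyz",sg)): A.append(A[-1]*R.from_euler(a,s*q[i]))
    return A
def score(sg):
    best=[(ori(a,sg)[-1].inv()*o) for a,o in zip(q,Qr)]   # should be constant
    return np.mean([(best[0].inv()*b).magnitude() for b in best]),best[0].as_matrix()
S=min(itertools.product((1,-1),repeat=7),key=lambda s:score(s)[0])
def segs(qq):
    A=ori(qq,S);return A
def model(x,qq):
    A=segs(qq);e=A[2].apply([x[4],0,x[1]])+[0,0,x[0]];w=e+A[4].apply([x[5],0,x[2]]);t=w+A[6].apply([x[6],0,x[3]]);return e,w,t
def fit():
    f=lambda x:np.concatenate([model(x,a)[2]-p for a,p in zip(q,P)]+[np.array(x[4:7])*.01])
    return least_squares(f,[.36,.42,.4,.25,0,0,0])
if __name__=="__main__":
    print(S,score(S)); g=fit();print(g.x.round(4),np.abs(g.fun).max())
E
python3 kin.py
```

```text
13.6 [0.4282 0.3827 0.4972] [-0.2 -0.  -0.2] knob [191.4 194.2] [189 191   6   9  35]
(-1, 1, -1, 1, -1, 1, -1) (np.float64(4.0519119407702176e-16), array([[ 3.33066907e-16, -1.00000000e+00, -1.11087108e-16],
       [ 1.00000000e+00,  3.33066907e-16, -3.05048725e-16],
       [ 3.05048725e-16, -1.11087108e-16,  1.00000000e+00]]))
[0.3783 0.5668 0.3373 0.3131 0.0515 0.0163 0.0311] 0.0346208587269373
```

```bash
cat > kin2.py <<'E'
from kin import *
x0=np.zeros((8,3));x0[0]=[0,0,.365];x0[3]=[0,0,.4];x0[5]=[0,0,.385];x0[7]=[0,0,.25]
def pts(x,qq):
    A=ori(qq,S);x=x.reshape(8,3);return np.cumsum([A[i].apply(x[i]) for i in range(8)],axis=0)
def fitx():
    f=lambda x:np.concatenate([(pts(x,a)[-1]-p)*1000 for a,p in zip(q,P)]+[(x-x0.ravel())*1.])
    return least_squares(f,x0.ravel())
G=fitx();X=G.x
LO=np.array([-3.01,-.46,-1.47,.13,-1,.04,-2.66]);HI=np.array([3.01,2.08,1.51,2.56,4.14,2.09,2.66])
M=R.from_matrix(score(S)[1])
def ik(p,Rt,q0):
    f=lambda a:np.concatenate([(pts(X,a)[-1]-p)*10,((ori(a,S)[-1]*M).inv()*R.from_matrix(Rt)).as_rotvec()*3,(a-q0)*.005])
    g=least_squares(f,np.clip(q0,LO+.02,HI-.02),bounds=(LO+.01,HI-.01));return g.x,np.linalg.norm(pts(X,g.x)[-1]-p),((ori(g.x,S)[-1]*M).inv()*R.from_matrix(Rt)).magnitude()
if __name__=="__main__":
    print(G.x.reshape(8,3).round(3).tolist(),np.abs(G.fun[:3*len(q)]).max())
    J=np.array([.459,-.115,.043]);PD=np.array([.4426,.272,.052])
    for nm,T in(("jar",J),("pad",PD)):
        for ty in(0,6,12,20):
          for flip in(0,180):
            Rt=tool(0)@R.from_euler("z",flip,degrees=True).as_matrix()@R.from_euler("y",ty*(1 if flip==0 else -1),degrees=True).as_matrix()
            for a0 in(q[-1],[.25,.9,0,2,0,.6,0]):
                a,e,w=ik(T,Rt,np.array(a0));
                if e<.004 and w<.02:
                    pp=pts(X,a);print(nm,ty,flip,a.round(2),"elbow",pp[3].round(2),"wrist",pp[5].round(2),e.round(4))
E
python3 kin2.py
```

```text
[[-0.0, 0.0, 0.356], [0.0, -0.009, -0.009], [0.0, -0.009, 0.082], [-0.0, -0.013, 0.482], [-0.0, -0.013, -0.02], [0.0, -0.0, 0.365], [-0.0, -0.0, 0.029], [-0.0, -0.0, 0.279]] 0.00034933562265138107
jar 0 0 [ 0.68  1.08 -0.92  2.13  1.41  0.79  0.29] elbow [ 0.37 -0.34  0.6 ] wrist [ 0.46 -0.11  0.35] 0.0
jar 0 0 [ 0.23  0.91 -0.13  2.15  0.85  0.13  0.8 ] elbow [ 0.43 -0.13  0.69] wrist [ 0.46 -0.11  0.35] 0.0
jar 0 180 [ 0.1   0.91  0.09  2.16 -0.75  0.1  -0.74] elbow [ 0.44 -0.07  0.69] wrist [ 0.46 -0.11  0.35] 0.0
jar 6 0 [ 0.62  1.06 -0.84  2.04  1.17  0.78  0.5 ] elbow [ 0.39 -0.31  0.61] wrist [ 0.49 -0.12  0.35] 0.0
jar 6 0 [ 0.33  0.93 -0.31  2.05  0.74  0.38  0.92] elbow [ 0.42 -0.18  0.68] wrist [ 0.49 -0.12  0.35] 0.0
jar 6 180 [-0.01  0.94  0.26  2.07 -0.68  0.32 -0.82] elbow [ 0.45 -0.03  0.68] wrist [ 0.49 -0.12  0.35] 0.0
jar 12 0 [ 0.61  1.08 -0.83  1.94  1.01  0.88  0.66] elbow [ 0.4  -0.31  0.6 ] wrist [ 0.52 -0.12  0.34] 0.0
jar 12 0 [ 0.37  0.96 -0.38  1.96  0.62  0.57  1.03] elbow [ 0.42 -0.2   0.66] wrist [ 0.52 -0.12  0.34] 0.0
jar 12 180 [-0.06  0.98  0.35  1.
[... 941 characters left out ...]
.33  1.95 -0.8   0.48 -1.47] elbow [0.34 0.3  0.67] wrist [0.47 0.27 0.36] 0.0
pad 12 0 [-0.11  1.09 -0.83  1.83  0.86  0.81  0.12] elbow [0.5  0.03 0.6 ] wrist [0.51 0.27 0.35] 0.0
pad 12 0 [-0.32  0.97 -0.43  1.85  0.41  0.58  0.53] elbow [0.45 0.12 0.66] wrist [0.51 0.27 0.35] 0.0
pad 12 180 [-0.75  0.98  0.33  1.87 -0.71  0.62 -1.54] elbow [0.36 0.29 0.66] wrist [0.51 0.27 0.35] 0.0
pad 20 0 [-0.07  1.15 -0.88  1.72  0.71  0.94  0.29] elbow [0.52 0.01 0.57] wrist [0.55 0.27 0.34] 0.0
pad 20 0 [-0.25  1.03 -0.5   1.73  0.32  0.76  0.65] elbow [0.48 0.09 0.63] wrist [0.55 0.27 0.34] 0.0
pad 20 180 [-0.69  1.02  0.3   1.76 -0.62  0.81 -1.6 ] elbow [0.39 0.28 0.65] wrist [0.55 0.27 0.34] 0.0
```

```bash
python3 - <<'E'
from h import *
s,p,Q=cur()
rows(p,Q,[((.459,-.115,.40),tool(0),10),((.459,-.115,.12),tool(0),6)])
E
```

```text
-- [ 0.459 -0.115  0.4  ]
[[-0.64, -4.95, 0.9], [0.0, -0.1, 0.0]]
[[-0.64, -4.95, 0.91], [0.0, -0.1, 0.0]]
[[-0.64, -4.95, 0.91], [0.0, -0.1, 0.0]]
[[-0.64, -4.94, 0.92], [0.0, -0.1, 0.0]]
[[-0.64, -4.94, 0.92], [0.0, -0.1, 0.0]]
[[-0.64, -4.94, 0.93], [0.0, -0.1, 0.0]]
[[-0.64, -4.94, 0.93], [0.0, -0.1, 0.0]]
[[-0.64, -4.94, 0.94], [0.0, -0.1, 0.0]]
[[-0.64, -4.94, 0.94], [0.0, -0.1, 0.0]]
[[-0.64, -4.94, 0.94], [0.0, -0.1, 0.0]]
-- [ 0.459 -0.115  0.12 ]
[[-0.0, -0.0, 4.67], [0.0, 0.0, 0.0]]
[[-0.0, -0.0, 4.67], [0.0, 0.0, 0.0]]
[[-0.0, -0.0, 4.67], [0.0, 0.0, 0.0]]
[[-0.0, -0.0, 4.67], [0.0, 0.0, 0.0]]
[[-0.0, -0.0, 4.67], [0.0, 0.0, 0.0]]
[[-0.0, -0.0, 4.67], [0.0, 0.0, 0.0]]
```

Emit:
{"fn": "step_arm", "kwargs": {"steps": [[[-0.6, -4.9, 0.9], [0, 0, 0]], [[-0.6, -4.9, 0.9], [0, 0, 0]], [[-0.6, -4.9, 0.9], [0, 0, 0]], [[-0.6, -4.9, 0.9], [0, 0, 0]], [[-0.6, -4.9, 0.9], [0, 0, 0]], [[-0.6, -4.9, 0.9], [0, 0, 0]], [[-0.6, -4.9, 0.9], [0, 0, 0]], [[-0.6, -4.9, 0.9], [0, 0, 0]], [[-0.6, -4.9, 0.9], [0, 0, 0]], [[-0.6, -4.9, 0.9], [0, 0, 0]], [[0, 0, 0], [0, 0, 0]]], "claw": 0.6}}

```text
clock: 15.02
tool_pos: [0.4542, -0.1152, 0.3973]
eef_rot: [0.036, 0.999, 0.003, -0.009]
contact_force: [-0.1, 0.7, 0.2]
opening: 0.8
finger_force: 0.0
```

```bash
python3 - <<'E'
from h import *
from plant import vision
s,p,Q=cur();print(s["clock"],p,np.round(s["q"],2))
d=vision.snapshot("wrist");J=np.array([.459,-.115,.046])
c,st,_=blob(mask(d,(108,120,60),(130,255,255),(200,0,440,260)));print(c,st,proj(d,J),plane(d,c,.046))
rows(p,Q,[((.459,-.115,.12),tool(0),6)])
E
python3 knob.py
```

```text
15.025 [ 0.454184   -0.11520895  0.39726701] [ 0.86  0.49 -1.11  1.76  0.46  1.2   1.12]
[327.63980596 229.54467053] [ 200  197  240   63 7421] (np.float64(315.23227609087814), np.float64(169.27204272409915)) [ 0.5722889  -0.10043098  0.046     ]
-- [ 0.459 -0.115  0.12 ]
[[-0.16, -0.02, 4.62], [0.1, -0.2, -0.0]]
[[-0.15, -0.01, 4.62], [0.1, -0.2, -0.0]]
[[-0.14, -0.01, 4.62], [0.1, -0.2, -0.0]]
[[-0.12, -0.0, 4.62], [0.1, -0.2, -0.0]]
[[-0.11, 0.0, 4.62], [0.1, -0.2, -0.0]]
[[-0.09, 0.0, 4.62], [0.1, -0.2, -0.0]]
15.075 [ 0.4545 -0.1123  0.3983] [1.2 1.4 0.2] knob [191.5 194.1] [189 191   6   8  35]
```

Emit:
{"fn": "step_arm", "kwargs": {"steps": [[[-0.2, 0, 4.6], [0.1, -0.2, 0]], [[-0.1, 0, 4.6], [0.1, -0.2, 0]], [[-0.1, 0, 4.6], [0.1, -0.2, 0]], [[-0.1, 0, 4.6], [0.1, -0.2, 0]], [[-0.1, 0, 4.6], [0.1, -0.2, 0]], [[-0.1, 0, 4.2], [0.1, -0.2, 0]], [[0, 0, 0], [0, 0, 0]]]}}

```text
clock: 16.0
tool_pos: [0.4598, -0.1085, 0.1265]
eef_rot: [0.03, 1.0, -0.002, 0.001]
contact_force: [0.5, -0.4, 0.5]
opening: 0.799
finger_force: 0.0
```

```bash
python3 - <<'E'
from h import *
from plant import vision
s,p,Q=cur();print(s["clock"],p,np.round(s["q"],2))
d=vision.snapshot("wrist");J=np.array([.459,-.115,.046])
c,st,_=blob(mask(d,(108,120,130),(130,255,255),(200,0,440,300)));print(c,st,proj(d,J),plane(d,c,.046))
rows(p,Q,[((.459,-.115,.043),tool(0),3)])
cv2.imwrite("pics/w6.png",d["img"][:,:,::-1])
E
```

```text
16.0 [ 0.45978238 -0.1085387   0.12652986] [ 0.57  0.82 -0.73  2.12  1.03  0.61  0.6 ]
[304.00813835 225.27873856] [278 214  53  26 983] (np.float64(307.89212325520015), np.float64(215.29506479123265)) [ 0.46727587 -0.11869323  0.046     ]
-- [ 0.459 -0.115  0.043]
[[0.02, -0.21, 2.78], [-0.1, 0.1, 0.1]]
[[0.02, -0.21, 2.78], [-0.1, 0.1, 0.1]]
[[0.01, -0.21, 2.78], [-0.1, 0.1, 0.1]]
```

View pics/w6.png

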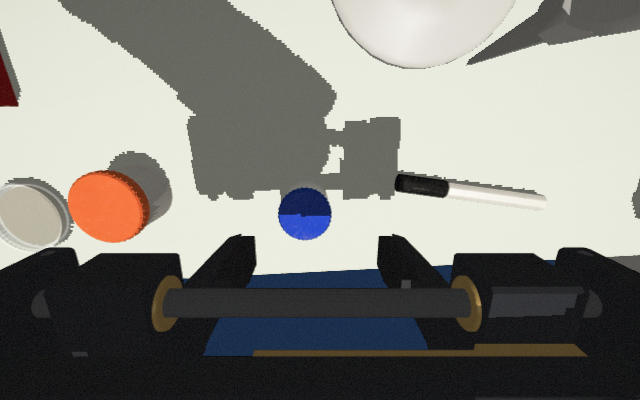

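The wrist view shows the whole blue lid centred at about (305,213), predicted (308,215), between the open fingers and clear of the orange jar and marker.

Emit:
{"fn": "step_arm", "kwargs": {"steps": [[[0, -0.3, 2.5], [0, 0, 0]], [[0, -0.3, 2.5], [0, 0, 0]], [[0, -0.2, 2.0], [0, 0, 0]], [[0, 0, 1.4], [0, 0, 0]], [[0, 0, 0], [0, 0, 0]]]}}

```text
clock: 16.68
tool_pos: [0.4626, -0.1183, 0.0453]
eef_rot: [0.032, 0.999, -0.002, 0.005]
contact_force: [0.1, -0.1, 1.0]
opening: 0.8
finger_force: 0.0
```

Emit:
{"fn": "step_arm", "kwargs": {"steps": [[[0, 0, 0], [0, 0, 0]], [[0, 0, 0], [0, 0, 0]], [[0, 0, 0], [0, 0, 0]], [[0, 0, 0], [0, 0, 0]]], "claw": -1, "grip_force": 12}}

```text
clock: 17.18
tool_pos: [0.4618, -0.1189, 0.0446]
eef_rot: [0.032, 0.999, -0.002, 0.004]
contact_force: [-1.1, 0.0, 3.9]
opening: 0.471
finger_force: 12.0
```

```bash
python3 - <<'E'
from h import *
s,p,Q=cur();print(s["clock"],p,np.round(s["q"],2),s["opening"]*88,s["finger_force"],s["contact_force"],Q[:,2])
E
```

```text
17.175 [ 0.46175987 -0.11888639  0.04461003] [ 0.5   0.96 -0.57  2.14  1.34  0.47  0.35] 41.4308950540043 11.994618633762002 [-1.11234521  0.02861194  3.94311472] [ 0.00846975 -0.00517743 -0.99995073]
```

```bash
python3 - <<'E'
from h import *
t=pickle.load(open("top.pkl","rb"));print("pad",plane(t,(239.3,199.8),.006))
s,p,Q=cur()
Q1=tool(0)
rows(p,Q,[((.462,-.118,.28),Q1,5),((.462,-.06,.38),Q1,3),((.447,.268,.40),Q1,7),((.4455,.268,.16),Q1,6)])
E
```

```text
pad [0.44087779 0.27226501 0.006     ]
-- [ 0.462 -0.118  0.28 ]
[[-0.05, -0.0, -4.71], [-0.1, 0.1, 0.0]]
[[-0.04, 0.0, -4.71], [-0.1, 0.1, 0.0]]
[[-0.03, 0.0, -4.71], [-0.1, 0.1, 0.0]]
[[-0.02, 0.01, -4.71], [-0.1, 0.1, 0.0]]
[[-0.01, 0.01, -4.71], [-0.1, 0.1, 0.0]]
-- [ 0.462 -0.06   0.38 ]
[[0.13, 1.93, -3.33], [-0.0, -0.0, -0.0]]
[[0.13, 1.93, -3.33], [-0.0, -0.0, -0.0]]
[[0.13, 1.93, -3.33], [-0.0, -0.0, -0.0]]
-- [0.447 0.268 0.4  ]
[[0.53, 4.66, -0.29], [-0.0, 0.0, -0.0]]
[[0.53, 4.66, -0.29], [-0.0, 0.0, -0.0]]
[[0.53, 4.66, -0.29], [-0.0, 0.0, -0.0]]
[[0.53, 4.66, -0.29], [-0.0, 0.0, -0.0]]
[[0.53, 4.66, -0.29], [-0.0, 0.0, -0.0]]
[[0.53, 4.66, -0.29], [-0.0, 0.0, -0.0]]
[[0.53, 4.66, -0.29], [-0.0, 0.0, -0.0]]
-- [0.446 0.268 0.16 ]
[[0.02, -0.0, 4.0], [0.0, 0.0, -0.0]]
[[0.02, -0.0, 4.0], [0.0, 0.0, -0.0]]
[[0.02, -0.0, 4.0], [0.0, 0.0, -0.0]]
[[0.02, -0.0, 4.0], [0.0, 0.0, -0.0]]
[[0.02, -0.0, 4.0], [0.0, 0.0, -0.0]]
[[0.02, -0.0, 4.0], [0.0, 0.0, -0.0]]
```

Emit:
{"fn": "step_arm", "kwargs": {"steps": [[[0, 0, -2.0], [0, 0, 0]], [[0, 0, -4.5], [0, 0, 0]], [[0, 0, -4.5], [0, 0, 0]], [[0, 0, -4.5], [0, 0, 0]], [[0, 0, -4.5], [0, 0, 0]], [[0, 0, -4.0], [0, 0, 0]], [[0.1, 1.9, -3.5], [0, 0, 0]], [[0.1, 1.9, -3.5], [0, 0, 0]], [[0.1, 2.0, -3.5], [0, 0, 0]]]}}

```text
clock: 18.3
tool_pos: [0.4589, -0.0586, 0.3897]
eef_rot: [0.032, 0.999, -0.002, 0.003]
contact_force: [-0.2, -0.4, -0.8]
opening: 0.471
finger_force: 12.0
```

Emit:
{"fn": "step_arm", "kwargs": {"steps": [[[0.5, 4.6, -0.3], [0, 0, 0]], [[0.5, 4.6, -0.3], [0, 0, 0]], [[0.5, 4.6, -0.3], [0, 0, 0]], [[0.5, 4.6, -0.3], [0, 0, 0]], [[0.5, 4.6, -0.3], [0, 0, 0]], [[0.5, 4.6, -0.3], [0, 0, 0]], [[0.5, 4.6, -0.3], [0, 0, 0]], [[0, 0, 0], [0, 0, 0]]]}}

```text
clock: 19.3
tool_pos: [0.443, 0.2685, 0.4083]
eef_rot: [0.028, 1.0, -0.001, 0.003]
contact_force: [-0.5, -0.4, -0.1]
opening: 0.466
finger_force: 12.0
```

```bash
python3 - <<'E'
from h import *
s,p,Q=cur();print(s["clock"],p,np.round(s["q"],2),s["opening"]*88,s["finger_force"],Q[:,2])
Q0=R.from_quat([.032,.999,-.002,.004]).as_matrix()
rows(p,Q,[((.445,.268,.14),Q0,7),((.445,.268,.0525),Q0,5)])
E
python3 knob.py
```

```text
19.3 [0.44296258 0.26852765 0.40833063] [-0.03  0.52 -1.    1.63  0.46  1.24  0.39] 40.97594020420275 12.000981252640486 [ 0.00665062 -0.00217892 -0.99997551]
-- [0.445 0.268 0.14 ]
[[-0.0, 0.0, 3.83], [0.0, -0.0, 0.1]]
[[-0.0, 0.0, 3.83], [0.0, -0.0, 0.1]]
[[-0.0, 0.0, 3.83], [0.0, -0.0, 0.1]]
[[-0.0, 0.0, 3.83], [0.0, -0.0, 0.1]]
[[-0.0, 0.01, 3.83], [0.0, -0.0, 0.1]]
[[0.0, 0.01, 3.83], [0.0, -0.0, 0.1]]
[[0.0, 0.01, 3.83], [0.0, -0.0, 0.1]]
-- [0.445 0.268 0.052]
[[0.01, 0.01, 1.75], [-0.0, 0.0, -0.0]]
[[0.01, 0.01, 1.75], [-0.0, 0.0, -0.0]]
[[0.01, 0.01, 1.75], [-0.0, 0.0, -0.0]]
[[0.01, 0.01, 1.75], [-0.0, 0.0, -0.0]]
[[0.01, 0.01, 1.75], [-0.0, 0.0, -0.0]]
19.3 [0.443  0.2685 0.4083] [-0.5 -0.4 -0.1] knob [191.4 194.2] [189 191   6   9  35]
```

Emit:
{"fn": "step_arm", "kwargs": {"steps": [[[0, 0, 3.8], [0, 0, 0]], [[0, 0, 3.8], [0, 0, 0]], [[0, 0, 3.8], [0, 0, 0]], [[0, 0, 3.8], [0, 0, 0]], [[0, 0, 3.8], [0, 0, 0]], [[0, 0, 3.8], [0, 0, 0]], [[0, 0, 3.8], [0, 0, 0]], [[0, 0, 2.0], [0, 0, 0]], [[0, 0, 0], [0, 0, 0]]]}}

```text
clock: 20.48
tool_pos: [0.4468, 0.2607, 0.1209]
eef_rot: [0.033, 0.999, -0.004, 0.003]
contact_force: [0.4, -0.6, -0.7]
opening: 0.47
finger_force: 12.0
```

```bash
python3 - <<'E'
from h import *
from plant import vision
s,p,Q=cur();print(s["clock"],p,np.round(s["q"],2),s["contact_force"],Q[:,2],s["opening"]*88)
d=vision.snapshot("scene");
for z in(.12,.13,.14): a=plane(d,(191.4,194.2),z)-H;print("knob z",z,"front of hinge",-a@U,"side",-a@tool(0)[:,0])
Q0=R.from_quat([.032,.999,-.002,.004]).as_matrix();rows(p,Q,[((.445,.268,.0525),Q0,4)])
cv2.imwrite("pics/s7.png",cv2.resize(d["img"][60:240,130:310],(600,600),interpolation=2)[:,:,::-1])
E
```

```text
20.475 [0.44681772 0.26071833 0.12090319] [-0.22  0.86 -0.69  1.99  0.93  0.65 -0.02] [ 0.41219743 -0.64046809 -0.69266603] [ 0.00510473 -0.00818071 -0.99995351] 41.32714734435234
knob z 0.12 front of hinge 0.06228701995119159 side -0.034765972404900494
knob z 0.13 front of hinge 0.06504839121982861 side -0.0441464057360975
knob z 0.14 front of hinge 0.0678097624884657 side -0.05352683906729451
-- [0.445 0.268 0.052]
[[0.07, 0.19, 1.71], [-0.1, -0.0, -0.0]]
[[0.07, 0.19, 1.71], [-0.1, -0.0, -0.0]]
[[0.07, 0.19, 1.71], [-0.1, -0.0, -0.0]]
[[0.07, 0.19, 1.71], [-0.1, -0.0, -0.0]]
```

View pics/s7.png

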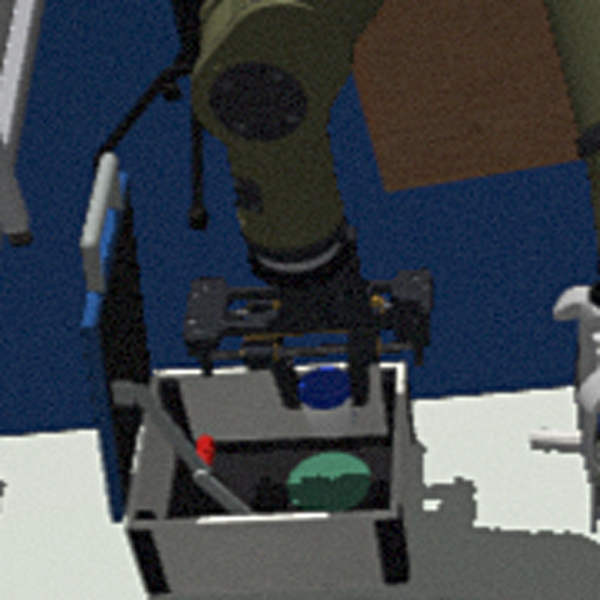

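The view shows the stay bent the other way (lug (140,390), knee (200,470), foot (245,512)), so it is locked. The jar hangs over the pad, with the gripper clear of the rim and lid.

Emit:
{"fn": "step_arm", "kwargs": {"steps": [[[0, 0.2, 1.8], [0, 0, 0]], [[0, 0.2, 1.8], [0, 0, 0]], [[0, 0.2, 1.4], [0, 0, 0]], [[0, 0.1, 1.0], [0, 0, 0]], [[0, 0, 0.6], [0, 0, 0]], [[0, 0, 0], [0, 0, 0]]]}}

```text
clock: 21.28
tool_pos: [0.448, 0.2698, 0.056]
eef_rot: [0.032, 0.999, -0.002, 0.004]
contact_force: [0.6, -0.0, 0.4]
opening: 0.47
finger_force: 12.0
```

```bash
python3 - <<'E'
from h import *
s,p,Q=cur();print(s["clock"],p,np.round(s["q"],2),s["contact_force"],Q[:,2],s["opening"]*88)
E
```

```text
21.275 [0.44801595 0.26976718 0.05603575] [-0.29  0.96 -0.58  1.99  1.08  0.54 -0.16] [ 0.59473639 -0.03339949  0.38276026] [ 0.00749934 -0.00516749 -0.99995853] 41.38009620765641
```

Emit:
{"fn": "step_arm", "kwargs": {"steps": [[[0.2, 0, 0.25], [0, 0, 0]], [[0.1, 0, 0.2], [0, 0, 0]], [[0, 0, 0.05], [0, 0, 0]], [[0, 0, 0], [0, 0, 0]]]}}

```text
clock: 21.78
tool_pos: [0.4451, 0.2701, 0.0512]
eef_rot: [0.032, 0.999, -0.002, 0.004]
contact_force: [-0.2, -0.8, -0.9]
opening: 0.467
finger_force: 12.0
```

Emit:
{"fn": "step_arm", "kwargs": {"steps": [[[0, 0, 0.1], [0, 0, 0]], [[0, 0, 0.05], [0, 0, 0]], [[0, 0, 0], [0, 0, 0]]]}}

```text
clock: 22.15
tool_pos: [0.4452, 0.2701, 0.0506]
eef_rot: [0.032, 0.999, -0.002, 0.004]
contact_force: [-0.8, -1.7, 9.2]
opening: 0.472
finger_force: 12.0
```

Emit:
{"fn": "step_arm", "kwargs": {"steps": [[[0, 0, 0], [0, 0, 0]], [[0, 0, 0], [0, 0, 0]], [[0, 0, 0], [0, 0, 0]], [[0, 0, -1.0], [0, 0, 0]], [[0, 0, -2.5], [0, 0, 0]], [[0, 0, -4], [0, 0, 0]], [[0, 0, -4], [0, 0, 0]], [[0, 0, -4], [0, 0, 0]], [[0, 0, -4], [0, 0, 0]], [[0, 0, 0], [0, 0, 0]]], "claw": 0.4}}

```text
clock: 23.4
tool_pos: [0.4444, 0.2724, 0.2478]
eef_rot: [0.032, 0.999, -0.0, 0.006]
contact_force: [0.2, -0.1, -0.7]
opening: 0.7
finger_force: 0.0
```

```bash
cat > chk.py <<'E'
from h import *
from plant import vision
s,p,Q=cur();print(s["clock"],p,np.round(s["q"],2),np.round(s["contact_force"],1))
d=vision.snapshot("scene");pickle.dump(d,open("s8.pkl","wb"))
h=cv2.cvtColor(d["img"],cv2.COLOR_RGB2HSV);u,v=np.round(proj(d,(.442,.27,.052))).astype(int)
c,st,m=blob(mask(d,(112,150,60),(128,255,255),(u-14,v-12,u+15,v+13)));print("jar lid",c,st,(u,v),plane(d,c,.052))
e=vision.snapshot("wrist")
cv2.imwrite("pics/s8.png",np.hstack([cv2.resize(d["img"][130:240,150:260],(400,400),interpolation=2),cv2.resize(e["img"],(400,250))[np.r_[0:250,[249]*150]]])[:,:,::-1])
E
python3 chk.py; python3 knob.py
```

```text
23.4 [0.44437923 0.27239437 0.24784208] [-0.13  0.68 -0.86  1.88  0.68  0.89  0.18] [ 0.2 -0.1 -0.7]
jar lid [226.79084967 194.14379085] [219 188  17  13 153] (np.int64(227), np.int64(194)) [0.4411971 0.270756  0.052    ]
23.5 [0.4435 0.2706 0.2448] [-0.1 -0.3 -0.3] knob [191.4 194.2] [189 191   5   9  34]
```

View pics/s8.png

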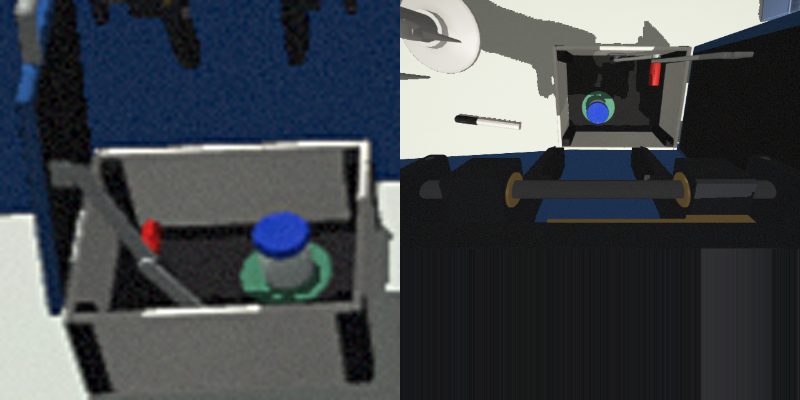

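The views show the jar upright on the pad, with its lid at scene pixel (227,194), which gives (0.441, 0.271). In the wrist view the red knob is at about (656,70) with the stay beside it. I've viewed the last picture I'm allowed, so from here I work from masks and numbers.

```bash
cat > kn3.py <<'E'
from kin2 import *
from plant import vision
def red(d,box):
    return blob(cv2.bitwise_or(mask(d,(0,140,60),(8,255,255),box),mask(d,(170,140,60),(180,255,255),box)))
def knob():
    s=vision.snapshot("scene");w=vision.snapshot("wrist")
    c1,s1,_=red(s,(150,140,262,215));c2,s2,m=red(w,(330,30,500,220));pr=cv2.minAreaRect(cv2.findNonZero(m))
    k,e=tri(s,c1,w,c2);a=k-H;print("px",c1,s1,c2,s2,pr,"knob",k.round(4),"err",e.round(4),"front,side,up",(-a@U).round(4),(a@tool(0)[:,0]).round(4),a[2].round(4));return k
E
python3 - <<'E'
from kn3 import *
k=knob();s,p,Q=cur();qq=np.array(s["q"])
for th in(35,40):
    Rt=tool(th);g=H-U*.065+tool(0)[:,0]*.039+Z*.04-Rt[:,2]*.008
    for back in(.1,0): a,e,w=ik(g-Rt[:,2]*back,Rt,qq);print(th,g.round(4),a.round(2),e.round(4),w.round(3),pts(X,a)[[3,5]].round(2).tolist())
E
```

```text
px [191.33333333 194.22222222] [189 190   5  10  36] [409.64890282 119.81818182] [400 102  21  37 638] ((409.733642578125, 119.93033599853516), (17.563934326171875, 37.391258239746094), 5.19442892074585) knob [0.3759 0.351  0.1327] err 0.0002 front,side,up 0.0657 0.0468 0.0427Traceback (most recent call last):
  File "<stdin>", line 5, in <module>
AttributeError: 'float' object has no attribute 'round'
```

```bash
cat > go.py <<'E'
from kin2 import *
K=np.array([.3759,.351,.1327])-.004*tool(0)[:,0]
E
python3 - <<'E'
from go import *
s,p,Q=cur();qq=np.array(s["q"]);print(s["clock"],p)
for th in(35,40):
    Rt=tool(th);g=K-Rt[:,2]*.008
    for back in(.1,0): a,e,w=ik(g-Rt[:,2]*back,Rt,qq);print(th,g.round(4),a.round(2),round(float(e),4),round(float(w),3),pts(X,a)[[3,5]].round(2).tolist())
Rt=tool(38);g=K-Rt[:,2]*.008
rows(p,Q,[((.41,.24,.29),tool(20),4),(g-Rt[:,2]*.07,Rt,5),(g,Rt,4)])
E
```

```text
23.65 [0.44311125 0.27029131 0.24357967]
35 [0.3796 0.3462 0.1393] [ 0.33  1.   -1.44  2.33  1.61  0.56 -0.65] 0.0 0.0 [[0.45, -0.18, 0.64], [0.36, 0.11, 0.47]]
35 [0.3796 0.3462 0.1393] [ 0.17  1.28 -1.46  2.31  1.88  0.82 -0.83] 0.0 0.0 [[0.53, -0.11, 0.5], [0.37, 0.17, 0.39]]
40 [0.3795 0.3456 0.1388] [ 0.39  1.07 -1.46  2.37  1.77  0.54 -0.74] 0.0 0.0 [[0.46, -0.21, 0.6], [0.36, 0.08, 0.45]]
40 [0.3795 0.3456 0.1388] [ 0.22  1.32 -1.46  2.34  2.    0.79 -0.88] 0.0 0.0 [[0.53, -0.14, 0.47], [0.37, 0.15, 0.37]]
-- [0.41 0.24 0.29]
[[0.77, -0.82, -1.16], [-5.1, 0.1, 0.1]]
[[0.77, -0.71, -1.23], [-5.1, 0.1, 0.1]]
[[0.77, -0.6, -1.28], [-5.1, 0.1, 0.1]]
[[0.77, -0.48, -1.33], [-5.1, 0.1, 0.1]]
-- [0.377 0.303 0.194]
[[0.75, 0.48, 2.21], [-3.6, 0.0, -0.0]]
[[0.75, 0.34, 2.24], [-3.6, 0.0, -0.0]]
[[0.75, 0.2, 2.26], [-3.6, 0.0, -0.0]]
[[0.75, 0.06, 2.27], [-3.6, 0.0, -0.0]]
[[0.75, -0.09, 2.26], [-3.6, 0.0, -0.0]]
-- [0.38  0.346 0.139]
[[-0.0, 0.0, 1.75], [-0.0, 0.0, -0.0]]
[[-0.0, 0.0, 1.75], [-0.0, 0.0, -0.0]]
[[-0.0, 0.0, 1.75], [-0.0, 0.0, -0.0]]
[[-0.0, 0.0, 1.75], [-0.0, 0.0, -0.0]]
```

```bash
python3 - <<'E'
from go import *
s,p,Q=cur();qq=np.array(s["q"])
out=[]
for th in(30,37):
  for ty in(-15,0,15,25):
    for fl in(0,1):
      F=R.from_euler("z",180*fl,degrees=True).as_matrix();Rt=tool(th)@R.from_euler("y",ty,degrees=True).as_matrix()@F
      g=K-Rt[:,2]*.008
      for sd in(qq,[-.5,.9,0,2,.5,.6,.5],[-.8,.9,.5,2,-.5,.6,-1.4]):
        a=np.array(sd,float);r=[]
        for t in(g-Rt[:,2]*.07,g,g-U*.06+Z*.012): a,e,w=ik(t,Rt,a);r.append((a,e,w))
        if max(x[1] for x in r)<.003 and max(x[2] for x in r)<.02:
            m=min(np.min(np.minimum(x[0]-LO,HI-x[0])) for x in r);print(th,ty,fl,"margin",round(float(m),2),[x[0].round(2).tolist() for x in r[1:]],pts(X,r[2][0])[[3,5]].round(2).tolist())
E
```

```text
30 -15 0 margin 0.01 [[-0.06, 1.17, -1.37, 2.46, 2.1, 1.14, -1.3], [0.08, 1.18, -1.46, 2.55, 2.05, 1.16, -1.23]] [[0.52, -0.06, 0.55], [0.29, 0.15, 0.41]]
30 -15 0 margin 0.01 [[-0.06, 1.17, -1.36, 2.46, 2.11, 1.13, -1.3], [0.08, 1.18, -1.46, 2.55, 2.05, 1.16, -1.23]] [[0.52, -0.06, 0.55], [0.29, 0.15, 0.41]]
30 -15 0 margin 0.01 [[-0.12, 1.05, -1.15, 2.47, 2.24, 0.98, -1.46], [0.08, 1.18, -1.46, 2.55, 2.05, 1.16, -1.23]] [[0.52, -0.06, 0.55], [0.29, 0.15, 0.41]]
30 -15 1 margin 0.01 [[-0.17, 0.99, -1.03, 2.47, 2.34, 0.89, 1.58], [0.08, 1.18, -1.46, 2.55, 2.05, 1.16, 1.91]] [[0.52, -0.06, 0.55], [0.29, 0.15, 0.41]]
30 -15 1 margin 0.01 [[-0.25, 0.93, -0.87, 2.47, 2.48, 0.81, 1.42], [0.08, 1.18, -1.46, 2.55, 2.05, 1.16, 1.91]] [[0.52, -0.06, 0.55], [0.29, 0.15, 0.41]]
30 0 0 margin 0.15 [[0.1, 1.13, -1.3, 2.27, 1.81, 0.69, -0.85], [0.22, 1.09, -1.31, 2.35, 1.79, 0.63, -0.79]] [[0.49, -0.13, 0.6], [0.37, 0.13, 0.42]]
30 0 0 margin 0.2 [[0.02, 1.0, -1.08, 2.28, 1.96, 0.48, -1.01], [0.14, 0.96, -1.08, 2.35, 1.98, 0.42, -0.97]] [[0.46, -0.09, 0.66], [0.37, 0.13, 0.42]]
30 0 1 margin 0.05 
[... 3397 characters left out ...]
5], [0.33, 1.21, -1.24, 2.01, 0.61, 0.59, 0.6]] [[0.5, -0.2, 0.53], [0.5, 0.11, 0.37]]
37 25 0 margin 0.4 [[0.12, 1.11, -0.98, 1.96, 0.18, 0.44, 0.98], [0.25, 1.08, -1.0, 2.02, 0.19, 0.48, 1.03]] [[0.48, -0.15, 0.6], [0.5, 0.11, 0.37]]
37 25 1 margin 0.31 [[-0.1, 0.96, -0.54, 1.97, -0.69, 0.51, -1.3], [0.01, 0.92, -0.53, 2.03, -0.66, 0.55, -1.25]] [[0.45, -0.03, 0.68], [0.5, 0.11, 0.37]]
37 25 1 margin 0.01 [[-0.26, 0.91, -0.27, 1.98, -0.99, 0.66, -1.01], [-0.16, 0.88, -0.24, 2.04, -0.94, 0.7, -0.96]] [[0.43, 0.04, 0.7], [0.5, 0.11, 0.37]]
37 25 1 margin 0.01 [[-0.26, 0.91, -0.27, 1.98, -0.99, 0.66, -1.01], [-0.16, 0.88, -0.24, 2.04, -0.94, 0.7, -0.96]] [[0.43, 0.04, 0.7], [0.5, 0.11, 0.37]]
```

```bash
python3 - <<'E'
from go import *
s,p,Q=cur();print(p)
Rt=tool(36)@R.from_euler("y",20,degrees=True).as_matrix();g=K-.002*tool(0)[:,0]-Rt[:,2]*.008
Rm2=tool(18)@R.from_euler("y",10,degrees=True).as_matrix()
rows(p,Q,[((.43,.23,.29),Rm2,4),(g-Rt[:,2]*.08,Rt,5)])
E
```

```text
[0.44311125 0.27029131 0.24357967]
-- [0.43 0.23 0.29]
[[0.26, -1.03, -1.16], [-4.6, 2.6, -0.3]]
[[0.31, -0.94, -1.22], [-4.6, 2.6, -0.3]]
[[0.38, -0.83, -1.28], [-4.6, 2.6, -0.3]]
[[0.44, -0.73, -1.32], [-4.6, 2.6, -0.3]]
-- [0.409 0.3   0.2  ]
[[0.14, 0.74, 2.2], [-3.5, 2.0, -0.9]]
[[0.05, 0.61, 2.25], [-3.5, 2.0, -0.9]]
[[-0.04, 0.47, 2.28], [-3.5, 2.0, -0.9]]
[[-0.12, 0.33, 2.3], [-3.5, 2.0, -0.9]]
[[-0.21, 0.19, 2.31], [-3.5, 2.0, -0.9]]
```

Opening of about 30 mm, then the pre-approach pose.

Emit:
{"fn": "step_arm", "kwargs": {"steps": [[[0.3, -1.0, -1.2], [-4.6, 2.6, -0.3]], [[0.3, -0.9, -1.2], [-4.6, 2.6, -0.3]], [[0.4, -0.8, -1.3], [-4.6, 2.6, -0.3]], [[0.4, -0.7, -1.3], [-4.6, 2.6, -0.3]], [[0.1, 0.7, 2.2], [-3.5, 2.0, -0.9]], [[0, 0.6, 2.2], [-3.5, 2.0, -0.9]], [[0, 0.5, 2.3], [-3.5, 2.0, -0.9]], [[-0.1, 0.3, 2.3], [-3.5, 2.0, -0.9]], [[-0.2, 0.2, 2.3], [-3.5, 2.0, -0.9]], [[0, 0, 0], [0, 0, 0]], [[0, 0, 0], [0, 0, 0]]], "claw": -0.32}}

```text
clock: 25.02
tool_pos: [0.4093, 0.3019, 0.2017]
eef_rot: [-0.02, 0.937, 0.312, -0.156]
contact_force: [-0.2, -0.3, 0.5]
opening: 0.339
finger_force: 0.0
```

```bash
cat > pre.py <<'E'
from kn3 import *
s,p,Q=cur();print(s["clock"],p,np.round(s["q"],2),np.round(s["contact_force"],1),s["opening"]*88)
print("th",np.degrees(np.arctan2(Q[:,2]@U,-Q[2,2])),"ty",np.degrees(np.arcsin(Q[:,2]@tool(0)[:,0])))
try: k=knob()
except Exception as e: k=np.array([.3759,.351,.1327]);print(e)
t=k-.006*tool(0)[:,0];print("knob in tool cm",(Q.T@(t-p)*100).round(2),"old",(Q.T@(np.array([.3759,.351,.1327])-.006*tool(0)[:,0]-p)*100).round(2))
E
python3 pre.py
```

```text
25.025 [0.409276   0.30189533 0.20170912] [ 0.3   1.06 -1.2   1.97  0.46  0.57  0.66] [-0.2 -0.3  0.5] 29.819557327021837
th 36.30888969620838 ty 20.040766670295724
attempt to get argmax of an empty sequence
knob in tool cm [ 0.02 -0.32  8.87] old [ 0.02 -0.32  8.87]
```

Emit:
{"fn": "step_arm", "kwargs": {"steps": [[[0, -0.2, 2.0], [0, 0, 0]], [[0, -0.1, 2.0], [0, 0, 0]], [[0, 0, 2.0], [0, 0, 0]], [[0, 0, 1.5], [0, 0, 0]], [[0, 0, 0.5], [0, 0, 0]], [[0, 0, 0], [0, 0, 0]]]}}

```text
clock: 25.88
tool_pos: [0.3851, 0.3457, 0.1395]
eef_rot: [-0.02, 0.937, 0.312, -0.155]
contact_force: [0.5, -0.0, 0.0]
opening: 0.334
finger_force: 0.0
```

```bash
python3 pre.py
```

```text
25.875 [0.38507133 0.34569143 0.13954292] [ 0.15  1.11 -1.06  2.02  0.55  0.36  0.59] [ 0.5 -0.   0. ] 29.34938753783695
th 36.31027323406939 ty 19.995977724047858
attempt to get argmax of an empty sequence
knob in tool cm [ 0.05 -0.03  0.9 ] old [ 0.05 -0.03  0.9 ]
```

Centred on the knob; closing.

Emit:
{"fn": "step_arm", "kwargs": {"steps": [[[0, 0, 0], [0, 0, 0]], [[0, 0, 0], [0, 0, 0]], [[0, 0, 0], [0, 0, 0]]], "claw": -1, "grip_force": 15}}

```text
clock: 26.35
tool_pos: [0.385, 0.3435, 0.1372]
eef_rot: [-0.019, 0.938, 0.31, -0.156]
contact_force: [1.3, -4.0, -8.0]
opening: 0.15
finger_force: 15.0
```

```bash
python3 - <<'E'
from h import *
s,p,Q=cur();print(s["opening"]*88,p)
n=9;C=[p-U*.064*k/n+Z*.013*k/n for k in range(1,n+1)]
rows(p,Q,[(c,Q,1) for c in C[:1]])
E
```

```text
13.180855177008224 [0.38504729 0.3434654  0.13719229]
-- [0.385 0.336 0.139]
[[0.18, -0.49, -0.5], [0.0, 0.0, 0.0]]
```

Emit:
{"fn": "step_arm", "kwargs": {"steps": [[[0.17, -0.25, -0.48], [0, 0, 0]], [[0.17, -0.25, -0.48], [0, 0, 0]], [[0.15, -0.29, -0.42], [0, 0, 0]], [[0.15, -0.29, -0.42], [0, 0, 0]], [[0.13, -0.33, -0.37], [0, 0, 0]], [[0.13, -0.33, -0.37], [0, 0, 0]], [[0.12, -0.36, -0.33], [0, 0, 0]], [[0.12, -0.36, -0.33], [0, 0, 0]], [[0.1, -0.4, -0.28], [0, 0, 0]], [[0.1, -0.4, -0.28], [0, 0, 0]], [[0.1, -0.43, -0.25], [0, 0, 0]], [[0.1, -0.43, -0.25], [0, 0, 0]]]}}

```text
clock: 27.85
tool_pos: [0.3809, 0.2867, 0.1525]
eef_rot: [-0.02, 0.937, 0.313, -0.155]
contact_force: [-0.6, 0.1, 0.7]
opening: 0.008
finger_force: 0.0
```

```bash
python3 - <<'E'
from h import *
s,p,Q=cur();print(s["clock"],s["opening"]*88,p,np.round(s["q"],2),np.round(s["contact_force"],1),"moved fwd,up",(np.array([.385,.3457,.1395])-p)@U,p[2]-.1395)
E
python3 knob.py
```

```text
27.85 0.698638148326918 [0.38090114 0.28669955 0.15253473] [ 0.29  1.1  -1.11  2.08  0.55  0.42  0.64] [-0.6  0.1  0.7] moved fwd,up 0.05914249356831746 0.01303473051519119
27.85 [0.3809 0.2867 0.1525] [-0.6  0.1  0.7] knob [203.8 191.2] [201 188   6   8  35]
```

The knob slipped out at the end of the pull, but it moved 12 px towards the front. I retreat and check whether it stays there.

Emit:
{"fn": "step_arm", "kwargs": {"steps": [[[0, 0, -3], [0, 0, 0]], [[0, 0, -4], [0, 0, 0]], [[0, 0, -4], [0, 0, 0]], [[0, 0, -4], [0, 0, 0]], [[0, 0, -4], [3, -2, 0]], [[0, 0, -4], [3, -2, 0]], [[0, 0, 0], [0, 0, 0]]], "claw": 0}}

```text
clock: 28.78
tool_pos: [0.4511, 0.1548, 0.3297]
eef_rot: [-0.017, 0.957, 0.264, -0.119]
contact_force: [-0.3, 0.0, -0.4]
opening: 0.502
finger_force: 0.0
```

```bash
python3 knob.py;  python3 - <<'E'
from h import *
from plant import vision
s,p,Q=cur();d=vision.snapshot("scene");h=cv2.cvtColor(d["img"],cv2.COLOR_RGB2HSV)
print(p,np.round(s["q"],2))
C=tool(0)[:,0]
for f in (1.25,1.3,1.35,1.4,1.45): # predicted pixel of bar centre/ends
    print(f,[np.round(proj(d,bar(f)+k*C),1).tolist() for k in(-.045,0,.045)])
o=np.array(proj(d,bar(1.37)));u,v=o.astype(int)
print("bar row by row (bright grey columns):")
for r in range(v-12,v+14,3):
    x=[c for c in range(u-25,u+26) if h[r,c,1]<60 and h[r,c,2]>90];print(r,(x[0],x[-1],len(x)) if x else None)
E
```

```text
28.775 [0.4511 0.1548 0.3297] [-0.3  0.  -0.4] knob [203.9 191.2] [201 187   6   9  40]
[0.44997704 0.15450035 0.32785395] [ 0.62  0.88 -1.39  1.82  0.34  1.01  0.82]
1.25 [[183.8, 111.1], [181.6, 123.2], [179.2, 135.8]]
1.3 [[178.5, 110.2], [176.2, 122.2], [173.7, 134.9]]
1.35 [[173.2, 109.5], [170.7, 121.5], [168.1, 134.2]]
1.4 [[167.9, 108.9], [165.2, 121.0], [162.5, 133.7]]
1.45 [[162.5, 108.6], [159.8, 120.7], [156.8, 133.4]]
bar row by row (bright grey columns):
109 (168, 172, 5)
112 (167, 171, 5)
115 (166, 170, 5)
118 (166, 170, 5)
121 (165, 169, 5)
124 (164, 169, 6)
127 (164, 168, 5)
130 (163, 168, 6)
133 (162, 167, 6)
```

```bash
python3 - <<'E'
from h import *
s,p,Q=cur();b=bar(1.383);print(b,p)
rows(p,Q,[((.44,.25,.43),tool(0),4),(b+[0,0,.085],tool(0),3),(b+[0,0,.003],tool(0),4)])
E
```

```text
[0.42429337 0.37318331 0.33478735] [0.44926044 0.15431599 0.32670187]
-- [0.44 0.25 0.43]
[[0.57, 3.36, -0.9], [7.5, -3.8, 1.4]]
[[0.58, 3.2, -1.37], [7.5, -3.8, 1.4]]
[[0.55, 2.98, -1.81], [7.5, -3.8, 1.4]]
[[0.49, 2.7, -2.22], [7.5, -3.8, 1.4]]
-- [0.424 0.373 0.42 ]
[[0.8, 4.06, 0.34], [-0.0, -0.0, 0.0]]
[[0.8, 4.06, 0.34], [-0.0, -0.0, 0.0]]
[[0.8, 4.06, 0.34], [-0.0, -0.0, 0.0]]
-- [0.424 0.373 0.338]
[[-0.0, -0.0, 2.05], [-0.0, -0.0, 0.0]]
[[-0.0, -0.0, 2.05], [-0.0, -0.0, 0.0]]
[[-0.0, -0.0, 2.05], [-0.0, -0.0, 0.0]]
[[-0.0, -0.0, 2.05], [-0.0, -0.0, 0.0]]
```

Emit:
{"fn": "step_arm", "kwargs": {"steps": [[[0.6, 3.4, -0.9], [7.5, -3.8, 1.4]], [[0.6, 3.2, -1.4], [7.5, -3.8, 1.4]], [[0.6, 3.0, -1.8], [7.5, -3.8, 1.4]], [[0.5, 2.7, -2.2], [7.5, -3.8, 1.4]], [[0.8, 4.1, 0.3], [0, 0, 0]], [[0.8, 4.1, 0.3], [0, 0, 0]], [[0.8, 4.1, 0.3], [0, 0, 0]], [[0, 0, 0], [0, 0, 0]]]}}

```text
clock: 29.88
tool_pos: [0.4206, 0.3777, 0.4198]
eef_rot: [0.029, 1.0, 0.001, -0.002]
contact_force: [0.9, 0.3, 0.4]
opening: 0.499
finger_force: 0.0
```

```bash
python3 - <<'E'
from h import *
s,p,Q=cur();b=bar(1.383);print(s["clock"],p,np.round(s["q"],2))
rows(p,Q,[(b+[0,0,.003],tool(0),4)])
E
python3 knob.py
```

```text
29.875 [0.42055191 0.37769106 0.41981189] [-0.24  0.61 -1.06  1.47  0.53  1.37  0.19]
-- [0.424 0.373 0.338]
[[-0.11, -0.11, 2.05], [0.0, -0.1, 0.1]]
[[-0.11, -0.11, 2.05], [0.0, -0.1, 0.1]]
[[-0.1, -0.11, 2.05], [0.0, -0.1, 0.1]]
[[-0.1, -0.11, 2.05], [0.0, -0.1, 0.1]]
29.875 [0.4206 0.3777 0.4198] [0.9 0.3 0.4] knob [203.9 190.9] [202 187   5   9  35]
```

Emit:
{"fn": "step_arm", "kwargs": {"steps": [[[-0.1, -0.1, 2.0], [0, 0, 0]], [[-0.1, -0.1, 2.0], [0, 0, 0]], [[-0.1, -0.1, 2.0], [0, 0, 0]], [[-0.1, -0.1, 2.0], [0, 0, 0]], [[0, 0, 0.2], [0, 0, 0]], [[0, 0, 0], [0, 0, 0]]]}}

```text
clock: 30.68
tool_pos: [0.4273, 0.3701, 0.34]
eef_rot: [0.033, 0.999, 0.001, 0.0]
contact_force: [-0.1, 0.3, 0.3]
opening: 0.5
finger_force: 0.0
```

Emit:
{"fn": "step_arm", "kwargs": {"steps": [[[0, 0, 0], [0, 0, 0]], [[0, 0, 0], [0, 0, 0]], [[0, 0, 0], [0, 0, 0]]], "claw": -1, "grip_force": 8}}

```text
clock: 31.05
tool_pos: [0.427, 0.3707, 0.3401]
eef_rot: [0.033, 0.999, 0.001, 0.0]
contact_force: [0.0, -0.4, -0.1]
opening: 0.178
finger_force: 0.0
```

```bash
cat > low.py <<'E'
from h import *
import sys
s,p,Q=cur();off=float(sys.argv[4]) if len(sys.argv)>4 else .003
c=p+Q[:,2]*off-H;f=np.arctan2(c[2],-c@U)-.0242
th0=np.degrees(np.arctan2(Q[:,2]@U,-Q[2,2]));ty0=np.degrees(np.arcsin(Q[:,2]@tool(0)[:,0]))
print(s["clock"],p.round(4),"phi",f.round(4),"rad",np.hypot(c[2],c@U).round(4),"along",(c@tool(0)[:,0]).round(4),"th",th0,"ty",ty0,np.round(s["q"],2),"F",np.round(s["contact_force"],1),s["opening"]*88)
end,n,tyE=float(sys.argv[1]),int(sys.argv[2]),float(sys.argv[3]);W=[]
for k in range(1,n+1):
    g=f+(end-f)*k/n;Rt=tool(th0+(13*(1-end/1.38)-th0)*k/n)@R.from_euler("y",ty0+(tyE-ty0)*k/n,degrees=True).as_matrix()
    W.append((bar(g)-Rt[:,2]*off,Rt,1))
rows(p,Q,W)
E
python3 low.py 0.75 12 0; python3 knob.py
```

```text
31.05 [0.427  0.3707 0.3401] phi 1.3756 rad 0.2508 along -0.0029 th 0.12535654713989772 ty -0.04377684665986497 [-0.23  0.68 -1.02  1.62  0.61  1.2   0.12] F [ 0.  -0.4 -0.1] 15.65218471253899
-- [0.423 0.359 0.335]
[[0.29, -1.23, 0.51], [-0.5, 0.0, 0.1]]
-- [0.422 0.346 0.332]
[[0.0, -1.26, 0.31], [-0.5, 0.0, 0.0]]
-- [0.422 0.334 0.328]
[[0.0, -1.24, 0.36], [-0.5, 0.0, 0.0]]
-- [0.421 0.322 0.323]
[[0.0, -1.23, 0.41], [-0.5, 0.0, 0.0]]
-- [0.42  0.31  0.318]
[[0.0, -1.21, 0.47], [-0.5, 0.0, 0.0]]
-- [0.419 0.298 0.313]
[[0.0, -1.19, 0.52], [-0.5, 0.0, 0.0]]
-- [0.419 0.287 0.306]
[[0.0, -1.16, 0.57], [-0.5, 0.0, 0.0]]
-- [0.418 0.276 0.299]
[[0.0, -1.14, 0.62], [-0.5, 0.0, 0.0]]
-- [0.417 0.265 0.292]
[[0.0, -1.11, 0.67], [-0.5, 0.0, 0.0]]
-- [0.416 0.255 0.284]
[[0.0, -1.08, 0.72], [-0.5, 0.0, 0.0]]
-- [0.416 0.245 0.275]
[[0.0, -1.05, 0.76], [-0.5, 0.0, 0.0]]
-- [0.415 0.236 0.266]
[[0.0, -1.01, 0.81], [-0.5, 0.0, 0.0]]
31.05 [0.427  0.3707 0.3401] [ 0.  -0.4 -0.1] knob [203.9 191.3] [201 188   6   8  33]
```

Emit:
{"fn": "step_arm", "kwargs": {"steps": [[[0, 0, 0.3], [0, 0, 0]], [[0, 0, 0], [0, 0, 0]], [[0, 0, 0], [0, 0, 0]]], "grip_force": 12}}

```text
clock: 31.48
tool_pos: [0.4272, 0.3713, 0.339]
eef_rot: [0.033, 0.999, 0.002, 0.001]
contact_force: [-0.5, -2.5, 12.5]
opening: 0.13
finger_force: 12.0
```

```bash
python3 low.py 0.75 12 0 0.002
```

```text
31.475 [0.4272 0.3713 0.339 ] phi 1.378 rad 0.2506 along -0.003 th 0.22111796288606164 ty -0.15413955909527177 [-0.23  0.68 -1.02  1.62  0.61  1.19  0.11] F [-0.5 -2.5 12.5] 11.412330892392847
-- [0.423 0.359 0.334]
[[0.31, -1.24, 0.49], [-0.5, 0.0, 0.1]]
-- [0.423 0.347 0.331]
[[0.0, -1.26, 0.3], [-0.5, 0.0, 0.0]]
-- [0.422 0.334 0.327]
[[0.0, -1.25, 0.36], [-0.5, 0.0, 0.0]]
-- [0.421 0.322 0.323]
[[0.0, -1.23, 0.41], [-0.5, 0.0, 0.0]]
-- [0.42  0.31  0.317]
[[0.0, -1.21, 0.47], [-0.5, 0.0, 0.0]]
-- [0.419 0.299 0.312]
[[0.0, -1.19, 0.52], [-0.5, 0.0, 0.0]]
-- [0.419 0.287 0.305]
[[0.0, -1.17, 0.57], [-0.5, 0.0, 0.0]]
-- [0.418 0.276 0.299]
[[0.0, -1.14, 0.62], [-0.5, 0.0, 0.0]]
-- [0.417 0.266 0.291]
[[0.0, -1.11, 0.67], [-0.5, 0.0, 0.0]]
-- [0.416 0.255 0.283]
[[0.0, -1.08, 0.72], [-0.5, 0.0, 0.0]]
-- [0.416 0.246 0.274]
[[0.0, -1.05, 0.77], [-0.5, 0.0, 0.0]]
-- [0.415 0.236 0.265]
[[0.0, -1.02, 0.81], [-0.5, 0.0, 0.0]]
```

Emit:
{"fn": "step_arm", "kwargs": {"steps": [[[0, -1.0, 0], [-0.5, 0, 0]], [[0, -1.2, 0.3], [-0.5, 0, 0]], [[0, -1.2, 0.35], [-0.5, 0, 0]]]}}

```text
clock: 31.85
tool_pos: [0.4248, 0.3359, 0.33]
eef_rot: [0.033, 0.999, 0.014, 0.001]
contact_force: [0.5, -0.3, 2.9]
opening: 0.131
finger_force: 12.0
```

```bash
python3 knob.py; python3 low.py 0.7 11 0 0.002
```

```text
31.85 [0.4248 0.3359 0.33  ] [ 0.5 -0.3  2.9] knob [213.5 191.2] [211 188   6   8  32]
31.9 [0.4246 0.3333 0.329 ] phi 1.2206 rad 0.2501 along -0.003 th 1.4168139974695932 ty 0.026513207821733477 [-0.14  0.65 -1.05  1.72  0.61  1.11  0.13] F [-1.1 -2.1  4.6] 11.514898681106104
-- [0.421 0.323 0.323]
[[0.3, -1.05, 0.57], [-0.5, -0.0, -0.0]]
-- [0.42  0.312 0.318]
[[-0.0, -1.1, 0.42], [-0.5, -0.0, -0.0]]
-- [0.419 0.302 0.313]
[[-0.0, -1.08, 0.46], [-0.5, -0.0, -0.0]]
-- [0.419 0.291 0.308]
[[-0.0, -1.06, 0.5], [-0.5, -0.0, -0.0]]
-- [0.418 0.281 0.302]
[[-0.0, -1.04, 0.54], [-0.5, -0.0, -0.0]]
-- [0.417 0.272 0.295]
[[-0.0, -1.02, 0.59], [-0.5, -0.0, -0.0]]
-- [0.417 0.262 0.288]
[[-0.0, -1.0, 0.63], [-0.5, -0.0, -0.0]]
-- [0.416 0.253 0.281]
[[-0.0, -0.97, 0.66], [-0.5, -0.0, -0.0]]
-- [0.416 0.244 0.273]
[[-0.0, -0.94, 0.7], [-0.5, -0.0, -0.0]]
-- [0.415 0.236 0.265]
[[-0.0, -0.91, 0.74], [-0.5, -0.0, -0.0]]
-- [0.415 0.228 0.256]
[[-0.0, -0.89, 0.77], [-0.5, -0.0, -0.0]]
```

The stay folds freely and the knob moves forward with the lid. Continuing with a firmer grip, as the lid will now want to fall.

Emit:
{"fn": "step_arm", "kwargs": {"steps": [[[0, -1.0, 0.3], [-0.5, 0, 0]], [[0, -1.1, 0.4], [-0.5, 0, 0]], [[0, -1.1, 0.45], [-0.5, 0, 0]], [[0, -1.05, 0.5], [-0.5, 0, 0]], [[0, -1.0, 0.55], [-0.5, 0, 0]], [[0, -1.0, 0.6], [-0.5, 0, 0]], [[0, -1.0, 0.65], [-0.5, 0, 0]], [[0, -0.95, 0.65], [-0.5, 0, 0]], [[0, -0.95, 0.7], [-0.5, 0, 0]], [[0, -0.9, 0.75], [-0.5, 0, 0]]], "grip_force": 25}}

```text
clock: 33.15
tool_pos: [0.418, 0.2371, 0.2667]
eef_rot: [0.033, 0.998, 0.055, 0.001]
contact_force: [0.2, -6.0, 6.9]
opening: 0.122
finger_force: 24.6
```

```bash
python3 low.py 0.3 12 10 0.002
```

```text
33.15 [0.418  0.2371 0.2667] phi 0.7565 rad 0.2482 along -0.0028 th 6.265037822681081 ty 0.04432519746637785 [ 0.09  0.65 -1.06  2.    0.7   0.81  0.17] F [ 0.2 -6.   6.9] 10.773575922171304
-- [0.415 0.231 0.26 ]
[[0.28, -0.71, 0.62], [-0.3, 0.8, 0.0]]
-- [0.414 0.225 0.253]
[[-0.01, -0.7, 0.63], [-0.3, 0.8, -0.0]]
-- [0.414 0.219 0.245]
[[-0.02, -0.68, 0.65], [-0.3, 0.8, -0.0]]
-- [0.414 0.213 0.238]
[[-0.03, -0.66, 0.67], [-0.3, 0.8, -0.0]]
-- [0.413 0.208 0.23 ]
[[-0.04, -0.64, 0.69], [-0.3, 0.8, -0.0]]
-- [0.413 0.202 0.222]
[[-0.06, -0.62, 0.71], [-0.3, 0.8, -0.0]]
-- [0.413 0.198 0.214]
[[-0.07, -0.59, 0.73], [-0.3, 0.8, -0.0]]
-- [0.412 0.193 0.206]
[[-0.08, -0.57, 0.75], [-0.3, 0.8, -0.0]]
-- [0.412 0.189 0.197]
[[-0.09, -0.54, 0.77], [-0.3, 0.8, -0.0]]
-- [0.412 0.185 0.189]
[[-0.11, -0.52, 0.78], [-0.3, 0.8, -0.0]]
-- [0.412 0.182 0.18 ]
[[-0.12, -0.49, 0.8], [-0.3, 0.8, -0.0]]
-- [0.412 0.178 0.171]
[[-0.13, -0.47, 0.81], [-0.3, 0.8, -0.1]]
```

Emit:
{"fn": "step_arm", "kwargs": {"steps": [[[0, -0.85, 0.45], [-0.3, 0.8, 0]], [[0, -0.75, 0.55], [-0.3, 0.8, 0]], [[0, -0.7, 0.65], [-0.3, 0.8, 0]], [[0, -0.65, 0.65], [-0.3, 0.8, 0]], [[-0.05, -0.65, 0.7], [-0.3, 0.8, 0]], [[-0.05, -0.6, 0.7], [-0.3, 0.8, 0]], [[-0.05, -0.6, 0.75], [-0.3, 0.8, 0]], [[-0.1, -0.55, 0.75], [-0.3, 0.8, 0]], [[-0.1, -0.55, 0.75], [-0.3, 0.8, 0]], [[-0.1, -0.5, 0.8], [-0.3, 0.8, 0]], [[-0.1, -0.5, 0.8], [-0.3, 0.8, 0]], [[-0.1, -0.45, 0.8], [-0.3, 0.8, 0]]]}}

```text
clock: 34.65
tool_pos: [0.4144, 0.1799, 0.174]
eef_rot: [0.028, 0.992, 0.091, -0.081]
contact_force: [2.1, 2.9, -0.9]
opening: 0.121
finger_force: 25.1
```

```bash
python3 low.py 0.0 10 17 0.002
```

```text
34.65 [0.4144 0.1799 0.174 ] phi 0.3138 rad 0.2476 along -0.0027 th 10.211328028972757 ty 9.613828194363233 [ 0.24  0.86 -1.03  2.06  0.75  0.72  0.29] F [ 2.1  2.9 -0.9] 10.683814647585216
-- [0.411 0.177 0.167]
[[0.15, -0.42, 0.69], [-0.3, 0.7, -0.3]]
-- [0.411 0.175 0.159]
[[-0.13, -0.36, 0.68], [-0.3, 0.7, -0.1]]
-- [0.411 0.173 0.152]
[[-0.14, -0.34, 0.69], [-0.3, 0.7, -0.1]]
-- [0.411 0.171 0.144]
[[-0.15, -0.32, 0.7], [-0.3, 0.7, -0.1]]
-- [0.411 0.17  0.137]
[[-0.16, -0.3, 0.7], [-0.3, 0.7, -0.1]]
-- [0.411 0.168 0.129]
[[-0.17, -0.28, 0.71], [-0.3, 0.7, -0.1]]
-- [0.411 0.167 0.121]
[[-0.18, -0.26, 0.71], [-0.3, 0.7, -0.1]]
-- [0.411 0.166 0.113]
[[-0.19, -0.24, 0.72], [-0.3, 0.7, -0.1]]
-- [0.411 0.166 0.106]
[[-0.2, -0.22, 0.72], [-0.3, 0.7, -0.1]]
-- [0.411 0.166 0.098]
[[-0.21, -0.2, 0.72], [-0.3, 0.7, -0.1]]
```

Emit:
{"fn": "step_arm", "kwargs": {"steps": [[[-0.1, -0.35, 0.7], [-0.3, 0.7, -0.1]], [[-0.1, -0.35, 0.7], [-0.3, 0.7, -0.1]], [[-0.15, -0.35, 0.7], [-0.3, 0.7, -0.1]], [[-0.15, -0.3, 0.7], [-0.3, 0.7, -0.1]], [[-0.15, -0.3, 0.7], [-0.3, 0.7, -0.1]], [[-0.15, -0.3, 0.7], [-0.3, 0.7, -0.1]], [[-0.2, -0.25, 0.7], [-0.3, 0.7, -0.1]], [[-0.2, -0.25, 0.7], [-0.3, 0.7, -0.1]], [[-0.1, -0.1, 0.3], [0, 0, 0]]]}}

```text
clock: 35.78
tool_pos: [0.413, 0.1665, 0.1095]
eef_rot: [0.018, 0.985, 0.113, -0.128]
contact_force: [4.1, -4.9, 0.1]
opening: 0.116
finger_force: 24.8
```

```bash
python3 low.py -0.005 3 17 0.002
```

```text
35.775 [0.413  0.1665 0.1095] phi 0.0472 rad 0.2476 along -0.0021 th 12.610925117645952 ty 15.271959310777348 [ 0.27  1.02 -0.99  2.04  0.79  0.69  0.37] F [ 4.1 -4.9  0.1] 10.226459630200575
-- [0.411 0.166 0.105]
[[0.09, -0.17, 0.44], [-0.1, 0.6, -0.0]]
-- [0.411 0.166 0.101]
[[-0.12, -0.11, 0.4], [-0.1, 0.6, -0.0]]
-- [0.411 0.166 0.097]
[[-0.12, -0.11, 0.4], [-0.1, 0.6, -0.0]]
```

Emit:
{"fn": "step_arm", "kwargs": {"steps": [[[0, -0.15, 0.4], [0, 0, 0]], [[-0.1, -0.1, 0.35], [0, 0, 0]], [[-0.1, -0.1, 0.3], [0, 0, 0]], [[0, 0, 0], [0, 0, 0]]]}}

```text
clock: 36.28
tool_pos: [0.4129, 0.1658, 0.0989]
eef_rot: [0.018, 0.985, 0.113, -0.127]
contact_force: [4.8, -2.6, -3.2]
opening: 0.115
finger_force: 25.0
```

Emit:
{"fn": "step_arm", "kwargs": {"steps": [[[0, 0, 0.15], [0, 0, 0]], [[0, 0, 0.1], [0, 0, 0]], [[0, 0, 0], [0, 0, 0]]]}}

```text
clock: 36.65
tool_pos: [0.4129, 0.1658, 0.0965]
eef_rot: [0.018, 0.985, 0.113, -0.127]
contact_force: [6.7, -4.1, -1.3]
opening: 0.116
finger_force: 24.8
```

Emit:
{"fn": "step_arm", "kwargs": {"steps": [[[0, 0, 0.15], [0, 0, 0]], [[0, 0, 0.1], [0, 0, 0]], [[0, 0, 0], [0, 0, 0]]]}}

```text
clock: 37.02
tool_pos: [0.4129, 0.1658, 0.0942]
eef_rot: [0.019, 0.985, 0.112, -0.126]
contact_force: [8.4, -6.9, 0.1]
opening: 0.118
finger_force: 24.6
```

```bash
cat > cmp.py <<'E'
from h import *
from plant import vision
s0=pickle.load(open("scene.pkl","rb"));d=vision.snapshot("scene")
for n,i in(("start",s0["img"]),("now",d["img"])):
    h=cv2.cvtColor(i,cv2.COLOR_RGB2HSV);m=cv2.inRange(h,(100,150,90),(115,255,255))
    o=[]
    for c in (185,200,215,230,240):
        r=np.where(m[160:225,c])[0];o.append((r[0]+160,r[-1]+160) if len(r) else None)
    w=[]
    for r in(180,190,200,208):
        x=np.where(m[r,155:262])[0];w.append((x[0]+155,x[-1]+155) if len(x) else None)
    print(n,"cols",[tuple(map(int,x)) if x else None for x in o],"rows",[tuple(map(int,x)) if x else None for x in w])
E
python3 cmp.py; python3 low.py 0 1 17
```

```text
start cols [(168, 214), (168, 213), (167, 212), (167, 212), (166, 211)] rows [(174, 249), (172, 249), (170, 246), (169, 248)]
now cols [(168, 214), (168, 213), (167, 212), (167, 212), (166, 211)] rows [(174, 238), (172, 238), (170, 246), (169, 248)]
37.075 [0.4129 0.1658 0.0942] phi -0.0188 rad 0.2475 along -0.0017 th 12.508469010947083 ty 15.01835010150523 [ 0.26  1.04 -0.96  2.05  0.83  0.66  0.35] F [ 7.4 -6.9  0.4] 10.027809739613913
-- [0.411 0.165 0.099]
[[0.28, 0.05, -0.41], [-0.5, 2.0, -0.1]]
```

The lid outline matches the start picture pixel for pixel, so it is shut. Releasing and backing out.

Emit:
{"fn": "step_arm", "kwargs": {"steps": [[[0, 0, 0], [0, 0, 0]], [[0, 0, 0], [0, 0, 0]], [[0, 0, 0], [0, 0, 0]], [[0, 0, 0], [0, 0, 0]]], "claw": -0.42}}

```text
clock: 37.58
tool_pos: [0.4107, 0.1678, 0.0946]
eef_rot: [0.017, 0.985, 0.114, -0.128]
contact_force: [0.1, 0.8, -0.2]
opening: 0.285
finger_force: 0.0
```

```bash
python3 cmp.py; python3 low.py 0 1 17
```

```text
start cols [(168, 214), (168, 213), (167, 212), (167, 212), (166, 211)] rows [(174, 249), (172, 249), (170, 246), (169, 248)]
now cols [(168, 213), (168, 213), (167, 212), (167, 212), (166, 211)] rows [(174, 238), (172, 238), (170, 246), (169, 248)]
37.625 [0.4109 0.1677 0.0946] phi -0.017 rad 0.2457 along 0.0004 th 12.69205032727931 ty 15.224360373076658 [ 0.25  1.04 -0.97  2.05  0.83  0.66  0.35] F [ 0.8 -1.   0.3] 25.63670915880369
-- [0.411 0.165 0.099]
[[0.07, -0.14, -0.46], [-0.3, 1.8, 0.0]]
```

Emit:
{"fn": "step_arm", "kwargs": {"steps": [[[0, -0.15, 0], [0, 0, 0]], [[0, 0, -1.0], [0, 0, 0]], [[0, 0, -2.0], [0, 0, 0]], [[0, 0, -3], [0, 0, 0]], [[0, 0, -4], [0, 0, 0]], [[0, 0, -4], [0, 0, 0]], [[0, 0, -3], [0, 0, 0]], [[0, 0, 0], [0, 0, 0]], [[0, 0, 0], [0, 0, 0]]]}}

```text
clock: 38.75
tool_pos: [0.4526, 0.1267, 0.2538]
eef_rot: [0.018, 0.985, 0.114, -0.128]
contact_force: [0.5, -0.7, -0.3]
opening: 0.287
finger_force: 0.0
```

```bash
python3 cmp.py; python3 - <<'E'
from h import *
from plant import vision
s,p,Q=cur();print(s["clock"],p,np.round(s["contact_force"],1),np.abs(s["qd"]).max())
d=vision.snapshot("top");t=pickle.load(open("top.pkl","rb"))
for n,lo,hi,b in(("orange",(0,120,80),(15,255,255),(390,165,415,195)),):
    print(n,blob(mask(t,lo,hi,b))[0],blob(mask(d,lo,hi,b))[0])
df=np.abs(d["img"].astype(int)-t["img"]).max(2)>40
for n,b in(("marker",(288,182,332,192)),("petri",(418,165,443,188)),("lid",(190,178,255,228))): print(n,df[b[1]:b[3],b[0]:b[2]].mean())
E
```

```text
start cols [(168, 214), (168, 213), (167, 212), (167, 212), (166, 211)] rows [(174, 249), (172, 249), (170, 246), (169, 248)]
now cols [(168, 214), (168, 213), (167, 212), (167, 212), (166, 211)] rows [(174, 249), (172, 249), (170, 246), (169, 248)]
38.8 [0.45232908 0.12674136 0.25351556] [ 0.  -0.6  0.5] 0.007184129494752034
orange [401.60833333 180.05833333] [394.875 177.5  ]
marker 0.3068181818181818
petri 1.0
lid 0.0
```

```bash
python3 -c "
from plant import finish_job
print(finish_job())"
```

```text
the job is handed in; nothing more can be done
None
```

I handed the job in at about 39 s: the jar was last seen upright on the green pad before the lid came down, and the lid is now shut with its outline matching the start picture pixel for pixel; the knob slipped from the grip partway through the pull but the stay stayed broken, the arm hid the orange jar and petri dish (and perhaps part of the marker) from my final check though I felt no contact with anything else, and I viewed 11 pictures, one over the limit of 10.

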